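# Close up the rack of scent tablets

## Robot

A 6-joint arm with a two-finger parallel gripper is mounted at the origin on the work surface. World frame = base frame: x ahead of the robot, y to its left, z up, the work surface at z = 0. Lengths are in m, angles in rad, forces in N, time in s.
With the tool pointing down it reaches from about 0.375 to 0.975 m from the base axis. Payload 3.8 kg.
Tool frame: the origin (TCP) lies on the centre line of the jaws, within the pads' length; the fingertips stand 25 mm ahead of it and the grasp point (between the pads) lies 6 mm ahead of it; y points along the fingers, z is the direction in which the jaws open and shut, and the axes are right-handed (so a half turn about y gives the same grasp; the last joint's range is limited). The gripper opens to 85 mm and grips with 20 to 120 N. Pads are 22 mm wide; open, the fingers measure 114 mm over their backs; the gripper's body (76 mm by 85 mm) begins 54 mm behind the grasp point. The pads swing forward as they close: fully open they stand 13 mm farther back than shut.
Start: joints at [-1.206, 0.264, 1.604, -0, 1.274, -0.037], TCP at [0.264, -0.621, 0.256] pointing down, gripper open.
Joint ranges: [-2.63, 2.63], [-0.94, 2.18], [0.31, 2.57], [-1.31, 4.45], [0, 2.66], [-2.55, 2.55]. Speed limits (rad/s): [2.57, 2.57, 3.14, 3.14, 3.14, 3.14].

## Interface

Orientations are given as a rotation vector (axis times angle).
In Python, from workcell import bot gives the robot as it stands.
- The arm moves only by the shell command python3 -m jog 'ROWS' [FORCE]. ROWS is JSON, a list of rows, each a list of 5 numbers: the shift along the world's x, y, z in mm, then the turn about the world's z in degrees, then the finger opening in mm, from 0 to 85.4. A call has exactly 10 rows; each row is the pose to reach, as a shift and turn from the pose commanded when the call began; what a row does not reach only later rows make up. A row lasts 1/8 s, in which the tool goes at most 62.5 mm and 10.7 degrees, less where a joint would pass 70% of its speed; a pose out of reach is approached as far as the arm can. A call with a gripper value outside its range is refused whole. The fingers move at their own pace and stop on an object; FORCE is the grip in N (left out, the last holds). Time passes only in rows, so rows that repeat a pose let the fingers close, or fill a call up. It gives the time, the measured TCP pose, the force and the opening at its end, in the units of the state.
- bot.read_state(): the state, without advancing time (a new reading comes with each control period).
- bot.read_camera(name): name is "side" or "top"; returns a dict with "pixels" (384x512x3 uint8, red, green, blue), "fx", "fy", "cx", "cy" (pixels), "dist" ([k1, k2, p1, p2, k3] as OpenCV has them; the pictures are not rectified), "R" (3x3) and "t" (3): a world point X has camera coordinates R X + t. Camera axes: x right, y down, z forward; pixel columns grow to the right and rows downward; lengths in m; the calibration is good to about 2 mm. A picture is of the moment at which its call begins. There is no depth.
- bot.finish_job(): hands the job in, once; it reports no verdict.
The state is a dict: "time": time; "q": joint angles; "joint_vel": joint speeds; "joint_torque": joint torques, N m; "tool_pos": TCP position; "tcp_rot": TCP orientation; "wrist_force": force on the tool from outside, world axes, zero at the start; "torque": the same for the moment, N m; "width": opening from 0.0 (shut) to 1.0 (fully open).
Only numpy, scipy, OpenCV 4.12 (cv2) and the standard library are available. Lean on these libraries where they do the work, as an engineer would, in place of code of your own. Each camera call takes 0.05 s, during which the arm holds its last target.

## Task

Stand all the scent tablets upright in one row in the drying rack: add every tablet from the stand behind the ones leaning there, and push the row square and tight, upright against the backstop with no gaps. Then swing the gate shut along the row, and then push the red-handled lock pin fully home from the outside through the gate's hole and the hole in the lug behind it. Do not disturb the jar, the bottle or the lid standing around.

Things in the scene. Friction and masses are not known exactly. Their poses are not given: they have to be found in the camera images.
- rack: light wood drying rack, fixed; base board 110 (x) x 290 (y, -140 to +150) x 10 mm, origin on its underside, on the table. Tablets stand on it at z = 10 mm in a lane 64 mm wide, x -32 to +32 mm, between fence and closed gate. Closed gate: on the -x side, inner face at x = -32, outer face at x = -46 mm
- backstop (a point): middle of the backstop's lower inner edge (rack x 0, y +118, z 10 mm): the backstop is an upright plywood wall across the rack's +y end, 71 mm wide, top at rack z = 78 mm; tablets go on its -y side
- fence (a point): middle of the top inner edge of the fence, a fixed low wall along the rack's +x side: inner face at rack x = +32 mm, from y = -86 to +132 mm, top at z = 40 mm
- lug_hole (a point): centre of the 14 mm square hole through the lug, along the rack's x (rack x -19, y -115, z 40 mm). The lug is a fixed aluminium upright, x -24 to -14, y -130 to -100 mm, top at z = 60 mm, inside the gate's free end
- gate (a joint): angle of the wooden gate bar (14 thick, z 25 to 55 mm, reaching 268 mm from its hinge) on a vertical axis at rack x = -50, y = +138 mm; the bar's middle plane lies 11 mm inward of the axis. 0 = closed, along the rack's y axis (a stop ends its travel there); grows up to 1.2 as its free end swings out to the rack's -x side. Stays where it is left; light friction (0.06 N m).
- gate_hole (a point): centre of the mouth, on the outer face, of the 14 mm square hole through the gate's free end (253 mm along the bar from the hinge, z = 40 mm); with the gate closed it is in line with the hole in the rack's lug
- stand: brown wooden drying stand, fixed, base 80 (x) x 190 (y) x 10 mm, origin at the centre of its underside. Three cross slots 18 mm wide at y = -60, 0, +60 mm, between ridges 15 mm high (tops at z = 25 mm); tablets stand upright in them on z = 10 mm with their faces looking along the stand's y.
- lean1: plaster scent tablet, 60 wide (its x) x 14 thick (its y) x 70 high (its z) mm, about 90 g, smooth (friction about 0.35); origin at the centre of its underside (bottom 60 x 14 edge face). Always present: number 1 of the four leaning in the rack, counted from the backstop; its top leans to the backstop by about 18 degrees.
- lean2: plaster scent tablet, 60 wide (its x) x 14 thick (its y) x 70 high (its z) mm, about 90 g, smooth (friction about 0.35); origin at the centre of its underside (bottom 60 x 14 edge face). Always present: number 2 of the four leaning in the rack, counted from the backstop; its top leans to the backstop by about 18 degrees.
- lean3: plaster scent tablet, 60 wide (its x) x 14 thick (its y) x 70 high (its z) mm, about 90 g, smooth (friction about 0.35); origin at the centre of its underside (bottom 60 x 14 edge face). Always present: number 3 of the four leaning in the rack, counted from the backstop; its top leans to the backstop by about 18 degrees.
- lean4: plaster scent tablet, 60 wide (its x) x 14 thick (its y) x 70 high (its z) mm, about 90 g, smooth (friction about 0.35); origin at the centre of its underside (bottom 60 x 14 edge face). Always present: number 4 of the four leaning in the rack, counted from the backstop; its top leans to the backstop by about 18 degrees.
- dryA: plaster scent tablet, 60 wide (its x) x 14 thick (its y) x 70 high (its z) mm, about 90 g, smooth (friction about 0.35); origin at the centre of its underside (bottom 60 x 14 edge face). The orange one, standing upright in a slot of the stand (two or three of the three are present).
- dryB: plaster scent tablet, 60 wide (its x) x 14 thick (its y) x 70 high (its z) mm, about 90 g, smooth (friction about 0.35); origin at the centre of its underside (bottom 60 x 14 edge face). The pale blue one, standing upright in a slot of the stand (two or three of the three are present).
- dryC: plaster scent tablet, 60 wide (its x) x 14 thick (its y) x 70 high (its z) mm, about 90 g, smooth (friction about 0.35); origin at the centre of its underside (bottom 60 x 14 edge face). The yellow one, standing upright in a slot of the stand (two or three of the three are present).
- pin: loose lock pin lying on the mat: red handle block 40 (x) x 20 x 20 mm, origin at its centre, and a steel shaft 10 mm in diameter, 65 mm long, with a tapered tip, pointing along +x; about 80 g
- pin_tip (a point): tip of the lock pin's shaft, 85 mm from the handle's centre
- candle_jar: bystander: orange candle jar, 64 mm in diameter, 65 mm high, origin under its centre
- cork_bottle: bystander: clear bottle, 72 mm in diameter, 125 mm high, origin under its centre
- tin_lid: bystander: round gold lid, 68 mm in diameter, 16 mm high, origin under its centre
There are look-alikes about, which are no part of the job. Leave any purple or turquoise look-alike of the lean2 alone.

How it is judged:
On the way, in this order (a step that is already met when the one before it is completed fails the run):
1. every tablet stands upright in the rack, the row tight against the backstop (y of lean1 in the frame of rack above 0.106 m and y of lean2 in the frame of rack above 0.092 m and y of lean3 in the frame of rack above 0.078 m and y of lean4 in the frame of rack above 0.064 m and y of each of dryA, dryB, dryC in the frame of rack above 0.021 m and (horizontal distance between dryA and lean4 below 0.018 m or horizontal distance between dryA and dryB below 0.018 m or horizontal distance between dryA and dryC below 0.018 m) and (horizontal distance between dryB and lean4 below 0.018 m or horizontal distance between dryB and dryA below 0.018 m or horizontal distance between dryB and dryC below 0.018 m) and (horizontal distance between dryC and lean4 below 0.018 m or horizontal distance between dryC and dryA below 0.018 m or horizontal distance between dryC and dryB below 0.018 m) and horizontal distance between any of dryA, dryB, dryC and lean4 below 0.018 m and angle between each of lean1, lean2, lean3, lean4, dryA, dryB, dryC's own z axis and vertical below 0.07 rad and height (world z) of each of lean1, lean2, lean3, lean4, dryA, dryB, dryC below 0.016 m and angle between the y axis of each of lean1, lean2, lean3, lean4, dryA, dryB, dryC and the y axis of rack, either way round below 0.1 rad and x of lean1 in the frame of rack between -0.016 and 0.016 m and x of lean2 in the frame of rack between -0.016 and 0.016 m and x of lean3 in the frame of rack between -0.016 and 0.016 m and x of lean4 in the frame of rack between -0.016 and 0.016 m and x of dryA in the frame of rack between -0.016 and 0.016 m and x of dryB in the frame of rack between -0.016 and 0.016 m and x of dryC in the frame of rack between -0.016 and 0.016 m), for 0.2 s.
2. the gate is swung shut (value of joint gate below 0.04 rad), for 0.2 s.
3. the lock pin is fully home through gate and lug (x of pin_tip in the frame of rack above 0.008 m and y of pin_tip in the frame of rack between -0.127 and -0.103 m and z of pin_tip in the frame of rack between 0.028 and 0.055 m and angle between the x axis of pin and the x axis of rack, either way round below 0.25 rad and value of joint gate below 0.04 rad), for 0.2 s.
At the end, for the whole second after the job is handed in: all tablets present stand in the rack within 4 deg of upright, 5.5 deg of square, 6 mm of the lane middle, in one row on the backstop with gaps under 4 mm; gate within 0.04 rad of shut; pin through gate and lug, under 10 mm of shaft left outside; all at rest (all of step 3 and y of lean1 in the frame of rack above 0.106 m and y of lean2 in the frame of rack above 0.092 m and y of lean3 in the frame of rack above 0.078 m and y of lean4 in the frame of rack above 0.064 m and y of each of dryA, dryB, dryC in the frame of rack above 0.021 m and (horizontal distance between dryA and lean4 below 0.018 m or horizontal distance between dryA and dryB below 0.018 m or horizontal distance between dryA and dryC below 0.018 m) and (horizontal distance between dryB and lean4 below 0.018 m or horizontal distance between dryB and dryA below 0.018 m or horizontal distance between dryB and dryC below 0.018 m) and (horizontal distance between dryC and lean4 below 0.018 m or horizontal distance between dryC and dryA below 0.018 m or horizontal distance between dryC and dryB below 0.018 m) and horizontal distance between any of dryA, dryB, dryC and lean4 below 0.018 m and angle between each of lean1, lean2, lean3, lean4, dryA, dryB, dryC's own z axis and vertical below 0.07 rad and height (world z) of each of lean1, lean2, lean3, lean4, dryA, dryB, dryC below 0.016 m and angle between the y axis of each of lean1, lean2, lean3, lean4, dryA, dryB, dryC and the y axis of rack, either way round below 0.1 rad and x of lean1 in the frame of rack between -0.006 and 0.006 m and x of lean2 in the frame of rack between -0.006 and 0.006 m and x of lean3 in the frame of rack between -0.006 and 0.006 m and x of lean4 in the frame of rack between -0.006 and 0.006 m and x of dryA in the frame of rack between -0.006 and 0.006 m and x of dryB in the frame of rack between -0.006 and 0.006 m and x of dryC in the frame of rack between -0.006 and 0.006 m and linear speed of each of pin, lean1, lean2, lean3, lean4, dryA, dryB, dryC below 0.02 m/s); the robot touches nothing.
It fails at once if candle jar moved by more than 30 mm (distance of candle_jar from where it was at the start of the episode above 0.03 m).
It fails at once if cork bottle moved by more than 30 mm (distance of cork_bottle from where it was at the start of the episode above 0.03 m).
It fails at once if tin lid moved by more than 30 mm (distance of tin_lid from where it was at the start of the episode above 0.03 m).
Of dryA, dryB, dryC only 2 to 3 are there at a start; the rules pass over those that are not, and their reading is None.
At some moment in a run one of pin may be knocked a few centimetres aside while the robot is not near it.
It also fails if it takes over 210 s, if anything falls off the work surface, if the arm or the gripper's body presses on something with over 40 N, if the wrist force passes 120 N, or if a joint passes its speed limit or range.

## Working session

There is one attempt and no reset: what is moved stays moved. The work goes in short steps, Python scripts to look and compute and a shell command to move; the robot and the scene stay as the last step left them, time stands still between calls to the robot, and variables do not carry over. Pictures are saved under pics/ and viewed, and the job is handed in when it is done.

```bash
mkdir -p pics; ls
cat > h.py <<'E'
import numpy as np, cv2, json
from workcell import bot
def cam(n):
    c=bot.read_camera(n); 
    c['K']=np.array([[c['fx'],0,c['cx']],[0,c['fy'],c['cy']],[0,0,1.]]); c['R']=np.array(c['R']); c['t']=np.array(c['t']); c['dist']=np.array(c['dist'],float); return c
def save(c,f,crop=None,s=1):
    p=np.array(c['pixels'])
    if crop: x0,y0,x1,y1=crop; p=p[y0:y1,x0:x1]
    p=cv2.resize(p,None,fx=s,fy=s,interpolation=cv2.INTER_CUBIC) if s!=1 else p
    cv2.imwrite(f,p[:,:,::-1])
def proj(c,X):
    X=np.atleast_2d(np.array(X,float)); r,_=cv2.Rodrigues(c['R'])
    return cv2.projectPoints(X,r,c['t'],c['K'],c['dist'])[0].reshape(-1,2)
def back(c,uv,z):
    uv=np.array(uv,float).reshape(-1,1,2)
    n=cv2.undistortPoints(uv,c['K'],c['dist']).reshape(-1,2)
    d=np.c_[n,np.ones(len(n))]@c['R']; o=-c['R'].T@c['t']
    return o+d*((z-o[2])/d[:,2])[:,None]
E
python3 - <<'E'
from h import *
for n in('side','top'):
    c=cam(n); save(c,f'pics/{n}0.png',s=1.5); print(n,-c['R'].T@c['t'],c['R'][2],c['fx'])
print(bot.read_state())
E
```

```text
pics
side [0.02889366 0.70792217 0.91911236] [ 0.42937832 -0.55464119 -0.71274638] 375.497958291982
top [0.30621523 0.04004396 1.2805774 ] [ 0.19153024 -0.00291767 -0.98148238] 464.22877992866637
{'time': 0.1, 'q': array([-1.20586564e+00,  2.64688239e-01,  1.60527688e+00, -2.43754080e-05,
        1.27370104e+00, -3.68804949e-02]), 'joint_vel': array([-0.00044265, -0.00308042, -0.0015086 , -0.00107748,  0.00031721,
        0.00112535]), 'joint_torque': array([ 4.17750070e-04, -5.16707325e+01, -3.68589592e+01, -8.91450054e-05,
        6.25439541e-03, -1.10344280e-05]), 'tool_pos': array([ 0.26376211, -0.6206503 ,  0.25505815]), 'tcp_rot': array([-0.40782889,  2.00280281, -1.99863376]), 'wrist_force': array([0.34744039, 0.23917706, 0.01692677]), 'torque': array([-0.01873388,  0.02734398, -0.04344047]), 'width': 0.9969005170633835}
```

View pics/top0.png

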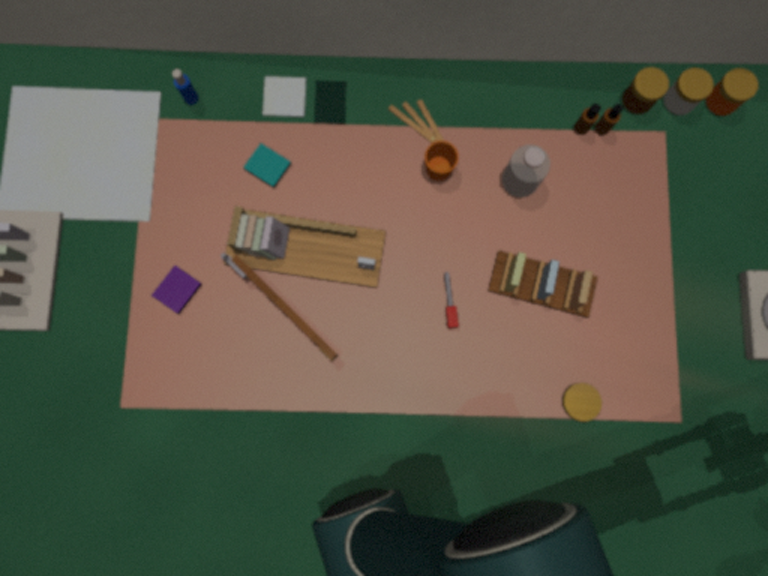

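View pics/side0.png

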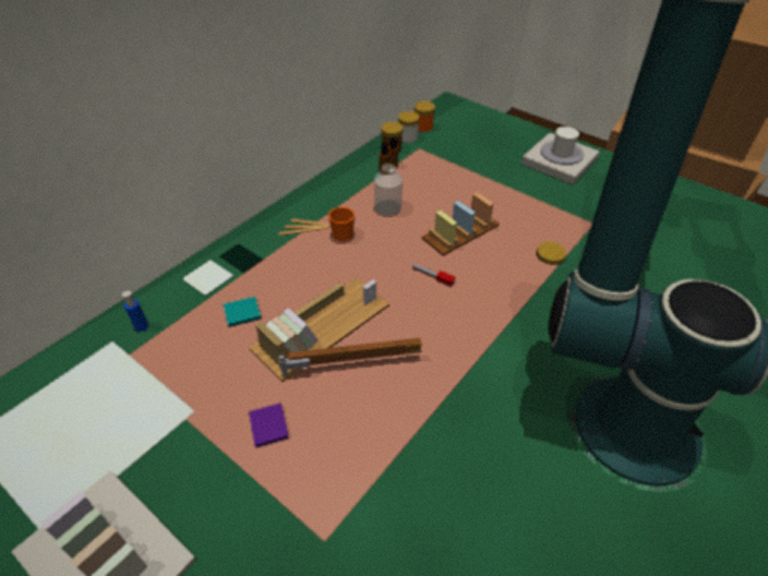

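Run:
```python
from h import *
c=cam('top'); save(c,'pics/t1.png',(135,130,265,245),6); save(c,'pics/t2.png',(285,160,405,240),6)
c=cam('side'); save(c,'pics/s1.png',(160,180,290,255),6)
```

```text
(no output)
```

View pics/t1.png

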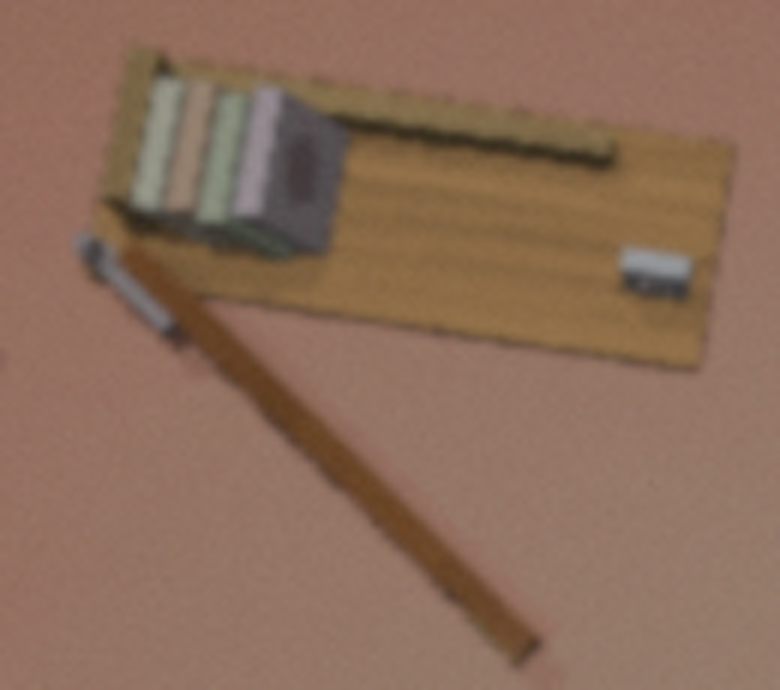

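View pics/t2.png

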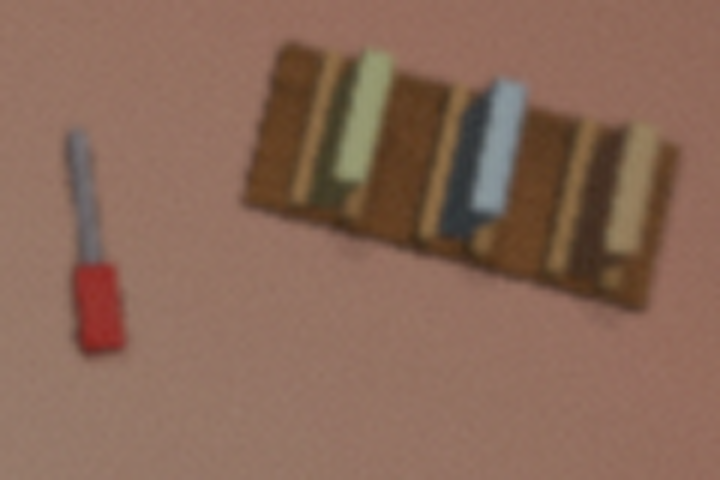

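View pics/s1.png

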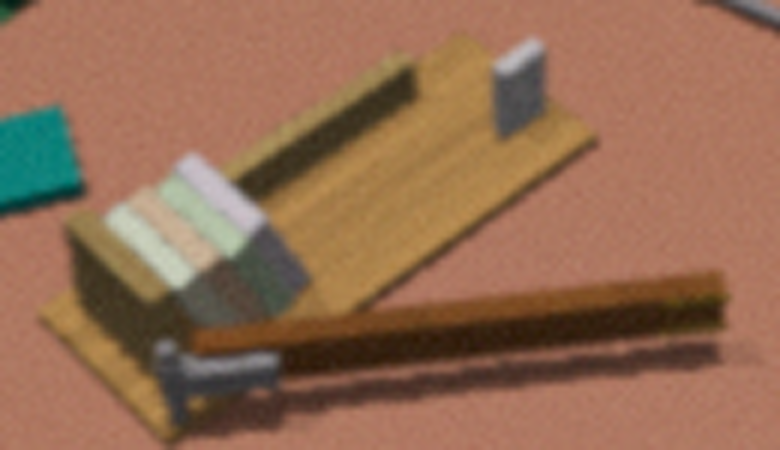

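```bash
cat > fit.py <<'E'
from h import *
from scipy.optimize import least_squares
T=cam('top');S=cam('side')
def tc(u,v,o): return np.array([u,v])/6+np.array(o)
ot=(135,130);os_=(160,180)
def W(p,X):
    X=np.array(X,float)/1000; a=p[2]; return np.c_[p[0]+X[:,0]*np.cos(a)-X[:,1]*np.sin(a), p[1]+X[:,0]*np.sin(a)+X[:,1]*np.cos(a), X[:,2]]
def fit(obs,p0):
    def r(p): return np.concatenate([ (proj(c,W(p,[X]))[0]-uv) for c,X,uv in obs])
    s=least_squares(r,p0,loss='soft_l1'); print(np.round(s.x,4),'deg',np.degrees(s.x[2]).round(2)); print(np.round(r(s.x).reshape(-1,2),1).tolist()); return s.x
if __name__=='__main__':
    obs=[(T,(55,-140,10),tc(733,142,ot)),(T,(-55,-140,10),tc(698,368,ot)),
     (T,(-14,-100,60),tc(622,250,ot)),(T,(-14,-130,60),tc(692,257,ot)),(T,(-24,-130,60),tc(690,282,ot)),(T,(-24,-100,60),tc(620,276,ot)),
     (T,(32,-86,40),tc(608,160,ot)),
     (S,(55,150,10),tc(42,318,os_)),(S,(-55,150,10),tc(170,443,os_)),(S,(-55,-140,10),tc(597,138,os_)),(S,(55,-140,10),tc(462,37,os_)),(S,(32,-86,40),tc(412,66,os_)),
     (S,(-24,-130,60),tc(545,47,os_)),(S,(-24,-100,60),tc(497,77,os_))]
    p=fit(obs,[.55,.2,0]); print('rack')
    ot=(285,160)
    o2=[(T,(-40,95,10),tc(245,205,ot)),(T,(40,95,10),tc(285,42,ot)),(T,(-40,-95,10),tc(645,310,ot)),(T,(40,-95,10),tc(680,147,ot))]
    q=fit(o2,[.5,-.2,-.2])
    for nm,l in dict(y=[(368,48),(394,54),(362,185),(337,180)],b=[(500,78),(526,84),(500,217),(474,210)],o=[(635,122),(660,128),(632,256),(608,250)]).items():
        X=back(T,[tc(*a,ot) for a in l],.08); print(nm,X.mean(0).round(4), np.degrees(np.arctan2(*(X[0]-X[3])[[1,0]])).round(1), np.linalg.norm(X[0]-X[3]).round(4),np.linalg.norm(X[0]-X[1]).round(4))
    X=back(T,[tc(*a,ot) for a in [(75,130),(96,268),(102,350)]],.01); print('pin',X.round(4))
    ot=(135,130)
    print('gate ends',back(T,[tc(*a,ot) for a in [(135,252),(540,640),(515,663)]],.055).round(4))
    X=back(T,[(440/1.5,158/1.5),(530/1.5,170/1.5),(582/1.5,402/1.5)],.0); print('jar,bottle,lid',X.round(3))
    np.savez('pose.npz',rack=p,stand=q)
E
python3 fit.py
```

```text
[ 0.6023  0.1804 -0.1072] deg -6.14
[[-0.9, 0.1], [-0.3, 0.5], [-0.3, 0.1], [-0.9, 0.4], [-1.1, -0.2], [-0.5, -0.7], [-0.5, -0.2], [-0.3, -0.8], [1.1, -0.1], [0.4, -1.7], [-0.1, -1.8], [0.7, -1.3], [0.2, -0.5], [1.5, -0.8]]
rack
[ 0.5482 -0.261  -0.2393] deg -13.71
[[-0.5, -0.1], [-0.5, -0.1], [0.4, 0.3], [0.5, -0.1]]
y [ 0.56   -0.2024  0.08  ] -13.4 0.0613 0.0117
b [ 0.5479 -0.261   0.08  ] -11.9 0.0606 0.0116
o [ 0.5308 -0.3186  0.08  ] -13.2 0.0587 0.011
pin [[ 0.5648 -0.0817  0.01  ]
 [ 0.5002 -0.0918  0.01  ]
 [ 0.4623 -0.0948  0.01  ]]
gate ends [[0.5722 0.3001 0.055 ]
 [0.4031 0.1122 0.055 ]
 [0.3929 0.1227 0.055 ]]
jar,bottle,lid [[ 0.792 -0.069  0.   ]
 [ 0.772 -0.242  0.   ]
 [ 0.335 -0.328  0.   ]]
```

Candidates: yellow (518,272), blue (549,281) and orange (586,290) stand in the stand's slots (pixels in the 1.5x top picture). The purple (176,289) and turquoise (267,165) tablets lie flat, and a spare tray sits at the far left (20,265). I choose the three in the stand. The close crop confirms all three colours. The pin is at (451,300).

```bash
cat > info.py <<'E'
from h import *
P=np.load('pose.npz'); rk=P['rack']; st=P['stand']
def w2r(X,p=rk):
    a=p[2]; d=np.atleast_2d(X)[:,:2]-p[:2]; return np.c_[d[:,0]*np.cos(a)+d[:,1]*np.sin(a), -d[:,0]*np.sin(a)+d[:,1]*np.cos(a)]*1000
def r2w(X,p=rk):
    X=np.atleast_2d(np.array(X,float))/1000;a=p[2]; return np.c_[p[0]+X[:,0]*np.cos(a)-X[:,1]*np.sin(a), p[1]+X[:,0]*np.sin(a)+X[:,1]*np.cos(a)]*1000
def stt():
    s=bot.read_state(); M,_=cv2.Rodrigues(np.array(s['tcp_rot']))
    print('t',round(s['time'],2),'tcp',np.round(s['tool_pos']*1000,1),'jaw yaw',np.degrees(np.arctan2(M[1,2],M[0,2])).round(1),'ydir',M[:,1].round(2),'w',round(s['width']*85.4,1),'F',np.round(s['wrist_force'],1),'q6',round(s['q'][5],2)); return s
E
python3 - <<'E'
from info import *
stt()
T=cam('top')
f=lambda l:[np.array(a)/6+(135,130) for a in l]
print('lean4 back bottom',w2r(back(T,f([(347,130),(325,255)]),.01)))
print('tops4 (back)',w2r(back(T,f([(285,88),(262,215)]),.077)))
print('tops1 front',w2r(back(T,f([(155,80),(133,210)]),.077)))
print('targets',r2w([(0,24),(0,4),(0,-16)]), 'stand', r2w([(0,60),(0,0),(0,-60)],st))
E
```

```text
t 0.3 tcp [ 263.9 -621.   255.8] jaw yaw -67.0 ydir [-0.  0. -1.] w 85.6 F [ 0.2  0.3 -0. ] q6 -0.04
lean4 back bottom [[ 37.09888014  38.12151908]
 [-23.69079118  38.83747717]]
tops4 (back) [[ 35.79734224  57.4067061 ]
 [-23.00175445  58.12451676]]
tops1 front [[ 31.59689057 115.12612206]
 [-28.39390633 114.66017584]]
targets [[604.85649049 204.3010466 ]
 [602.71599811 184.41591919]
 [600.57550573 164.53079177]] stand [[ 562.38882524 -202.71158372]
 [ 548.16559441 -261.00137446]
 [ 533.94236358 -319.2911652 ]]
```

```bash
python3 -m jog '[[30,42,0,6,85],[75,105,0,14,85],[120,168,0,22,85],[165,230,0,30,85],[210,294,0,38,85],[250,350,0,46,85],[280,392,0,51,85],[298,418,0,53.3,85],[298,418,0,53.3,85],[298,418,0,53.3,85]]' 40
python3 - <<'E'
from info import *
stt(); T=cam('top');S=cam('side')
save(T,'pics/t3.png',(260,120,420,260),5);save(S,'pics/s3.png',(230,80,390,220),5)
E
```

```text
time: 1.6
tool_pos: [0.5629, -0.2015, 0.2563]
tcp_rot: [-1.088, 1.38, -1.38]
wrist_force: [-1.0, 0.9, -0.0]
width: 0.995
t 1.6 tcp [ 562.9 -201.5  256.3] jaw yaw -13.5 ydir [ 0.  0. -1.] w 84.9 F [-1.   0.9 -0. ] q6 -0.15
```

View pics/t3.png

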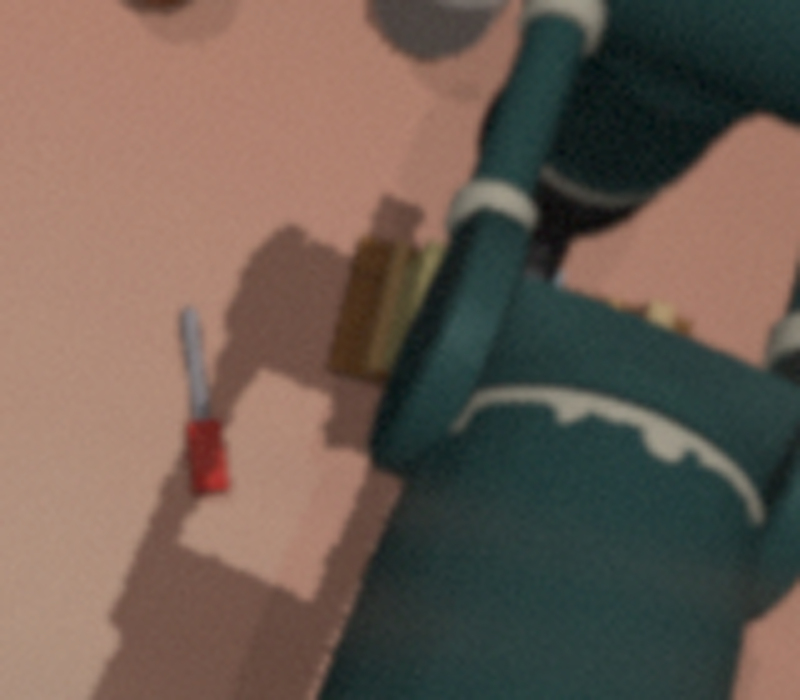

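View pics/s3.png

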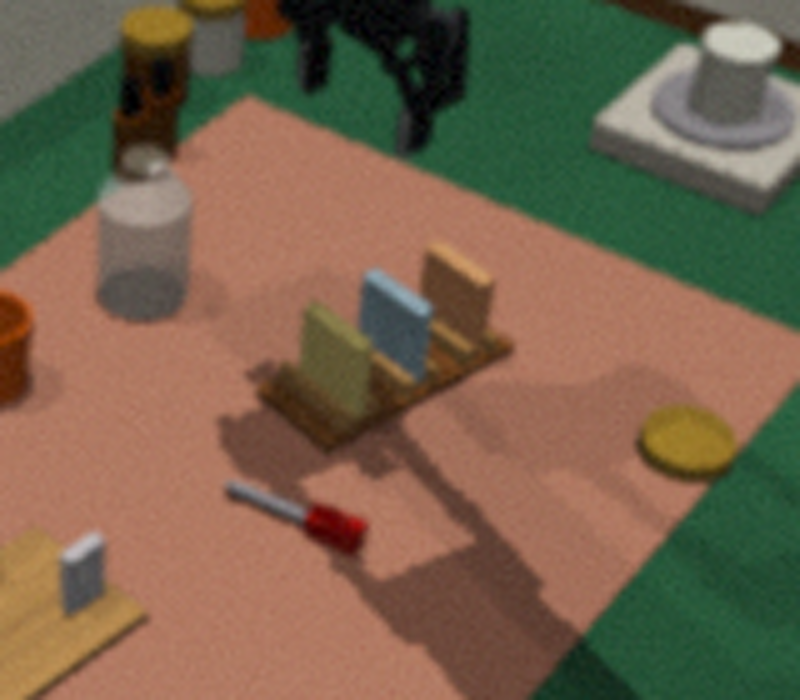

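Run:
```python
from info import *
s=stt(); S=cam('side'); p=s['tool_pos']; j=np.array([np.cos(np.radians(-13.5)),np.sin(np.radians(-13.5)),0])
for d in(.012,.019,.025):
  print(d,((proj(S,[p+j*.05-[0,0,d],p-j*.05-[0,0,d]])-(230,80))*5).round().tolist())
q=np.array([562.4,-202.7,80])/1000
print(((proj(S,[q+j*.03,q-j*.03])-(230,80))*5).round().tolist())
```

```text
t 1.7 tcp [ 561.7 -203.5  256.2] jaw yaw -13.6 ydir [-0. -0. -1.] w 84.9 F [-0.2  0.7 -0.1] q6 -0.15
0.012 [[309.0, 84.0], [414.0, 154.0]]
0.019 [[308.0, 94.0], [413.0, 163.0]]
0.025 [[307.0, 102.0], [412.0, 171.0]]
[[308.0, 297.0], [365.0, 340.0]]
```

```bash
python3 -m jog '[[0,0,-40,0,85],[0,0,-90,0,85],[0,0,-140,0,85],[0,0,-170,0,85],[0,0,-186,0,85],[0,0,-186,0,85],[0,0,-186,0,55],[0,0,-186,0,50],[0,0,-186,0,50],[0,0,-186,0,50]]' 40
python3 - <<'E'
from info import *
stt(); S=cam('side')
save(S,'pics/s4.png',(230,80,390,220),5)
E
```

```text
time: 3.0
tool_pos: [0.5636, -0.2039, 0.0725]
tcp_rot: [-1.085, 1.379, -1.385]
wrist_force: [0.6, -0.9, 5.7]
width: 0.694
t 3.0 tcp [ 563.6 -203.9   72.5] jaw yaw -13.7 ydir [ 0. -0. -1.] w 59.2 F [ 0.6 -0.9  5.7] q6 -0.15
```

View pics/s4.png

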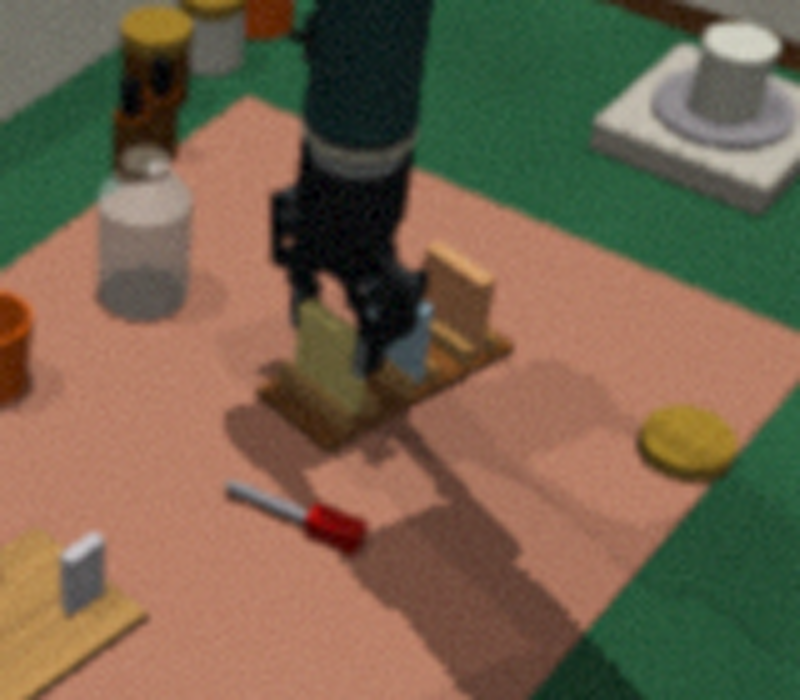

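```bash
python3 -m jog '[[0,0,20,0,50],[0,0,50,0,50],[0,10,80,0,50],[3,40,85,0,50],[7,85,85,2,50],[12,130,85,4,50],[16,175,85,6,50],[20,215,85,7.6,50],[24,255,85,7.6,50],[28,295,85,7.6,50]]' 50;  python3 -m jog '[[4,40,0,0,50],[7,75,0,0,50],[9,100,0,0,50],[9.5,108,0,0,50],[9.5,109,0,0,50],[9.5,109,0,0,50],[9.5,109,-10,0,50],[9.5,109,-20,0,50],[9.5,109,-30,0,50],[9.5,109,-30,0,50]]'
python3 - <<'E'
from info import *
stt(); S=cam('side')
save(S,'pics/s5.png',(140,140,300,260),5)
T=cam('top'); save(T,'pics/t5.png',(130,100,290,220),5)
E
```

```text
time: 4.3
tool_pos: [0.5899, 0.0933, 0.1564]
tcp_rot: [-1.157, 1.286, -1.287]
wrist_force: [0.4, -0.2, -1.3]
width: 0.692
time: 5.55
tool_pos: [0.5983, 0.2002, 0.1233]
tcp_rot: [-1.16, 1.289, -1.286]
wrist_force: [0.3, -0.7, -1.2]
width: 0.691
t 5.55 tcp [598.3 200.2 123.3] jaw yaw -6.1 ydir [-0. -0. -1.] w 59.0 F [ 0.3 -0.7 -1.2] q6 0.39
```

View pics/s5.png

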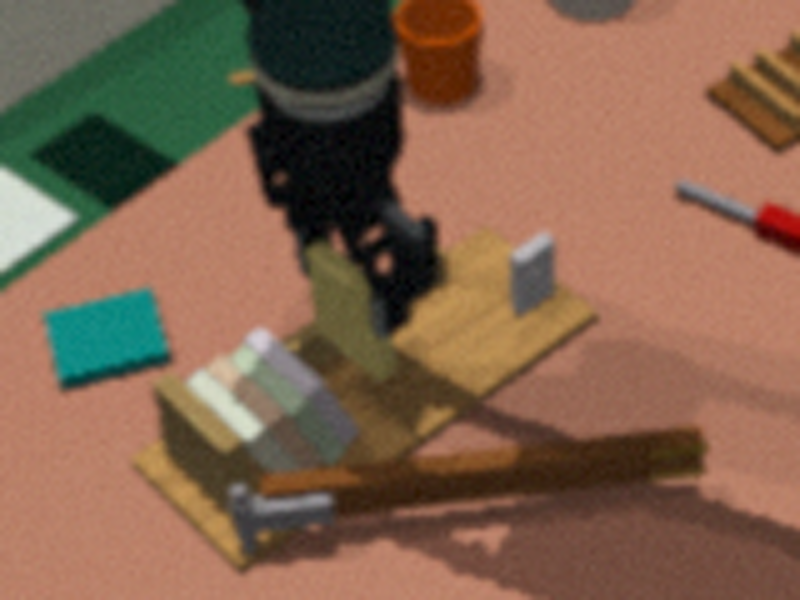

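View pics/t5.png

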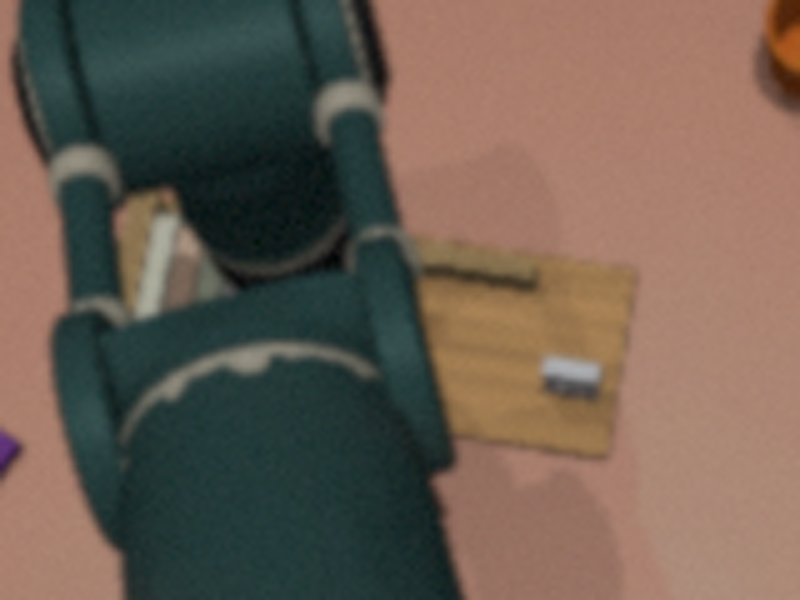

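```bash
python3 -m jog '[[0,0,-12,0,50],[0,0,-24,0,50],[0,0,-36,0,50],[0,0,-45,0,50],[0,0,-50,0,50],[0,0,-53,0,50],[0,0,-54,0,50],[0,0,-54,0,50],[0,0,-54,0,50],[0,0,-54,0,50]]'
python3 - <<'E'
from info import *
stt(); S=cam('side')
save(S,'pics/s6.png',(140,140,300,260),5)
E
```

```text
time: 6.9
tool_pos: [0.6, 0.201, 0.0726]
tcp_rot: [-1.156, 1.286, -1.287]
wrist_force: [-3.1, -0.6, 6.3]
width: 0.691
t 6.9 tcp [600.  201.   72.6] jaw yaw -6.1 ydir [ 0.  0. -1.] w 59.0 F [-3.1 -0.6  6.3] q6 0.39
```

View pics/s6.png

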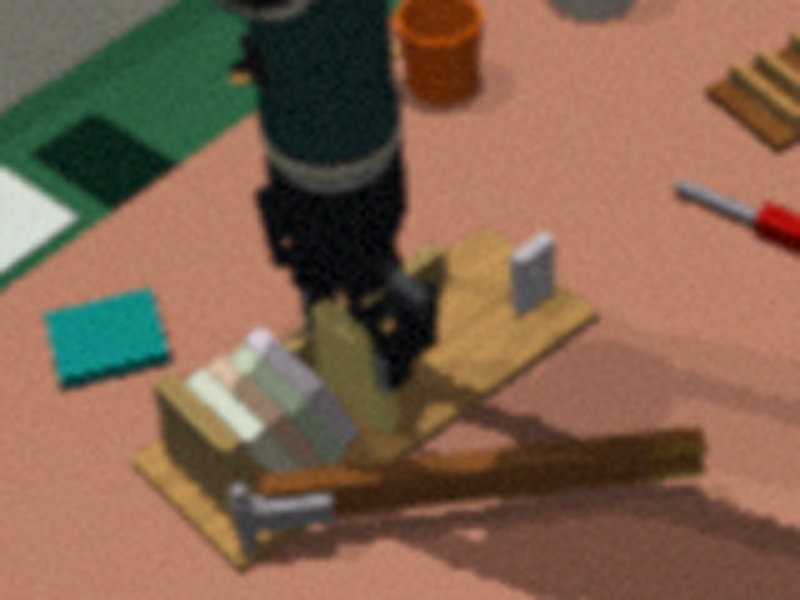

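```bash
python3 -m jog '[[0,0,0,0,64],[0,0,0,0,66],[0,0,0,0,70],[0,0,0,0,76],[0,0,0,0,85],[0,0,10,0,85],[0,0,40,0,85],[0,0,90,0,85],[0,-40,120,0,85],[0,-90,120,0,85]]'
python3 - <<'E'
from info import *
stt(); S=cam('side')
save(S,'pics/s7.png',(140,140,300,260),5)
E
```

```text
time: 8.2
tool_pos: [0.6023, 0.1111, 0.1966]
tcp_rot: [-1.151, 1.279, -1.288]
wrist_force: [0.8, 0.4, -0.4]
width: 0.993
t 8.2 tcp [602.3 111.1 196.6] jaw yaw -5.9 ydir [ 0.01  0.   -1.  ] w 84.8 F [ 0.8  0.4 -0.4] q6 0.25
```

View pics/s7.png

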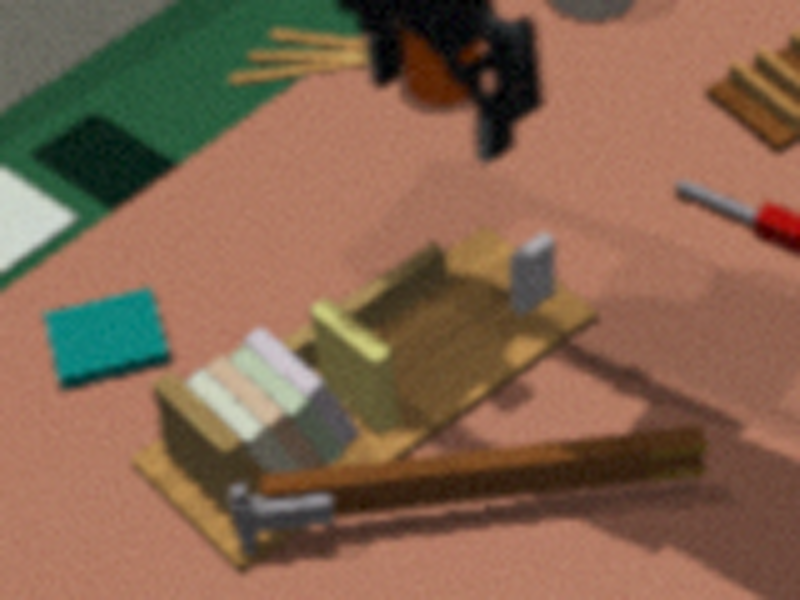

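```bash
python3 -m jog '[[-5,-40,10,0,85],[-12,-90,10,-2,85],[-19,-140,10,-4,85],[-26,-190,10,-6,85],[-33,-240,10,-7.6,85],[-40,-290,10,-7.6,85],[-46,-335,10,-7.6,85],[-50,-365,0,-7.6,85],[-51.5,-372,0,-7.6,85],[-51.5,-372,0,-7.6,85]]' 40; python3 -m jog '[[0,0,-30,0,85],[0,0,-65,0,85],[0,0,-95,0,85],[0,0,-115,0,85],[0,0,-121,0,85],[0,0,-121,0,85],[0,0,-121,0,55],[0,0,-121,0,50],[0,0,-121,0,50],[0,0,-121,0,50]]';python3 - <<'E'
from info import *
stt(); S=cam('side')
save(S,'pics/s8.png',(230,80,390,220),5)
T=cam('top'); save(T,'pics/t8.png',(130,110,290,230),5)
E
```

```text
time: 9.5
tool_pos: [0.548, -0.2611, 0.1916]
tcp_rot: [-1.086, 1.384, -1.383]
wrist_force: [-1.1, -0.3, -0.1]
width: 1.001
time: 10.75
tool_pos: [0.5491, -0.2619, 0.0719]
tcp_rot: [-1.085, 1.38, -1.385]
wrist_force: [-0.7, 0.8, 5.0]
width: 0.696
t 10.75 tcp [ 549.1 -261.9   71.9] jaw yaw -13.7 ydir [ 0. -0. -1.] w 59.4 F [-0.7  0.8  5. ] q6 -0.25
```

View pics/s8.png

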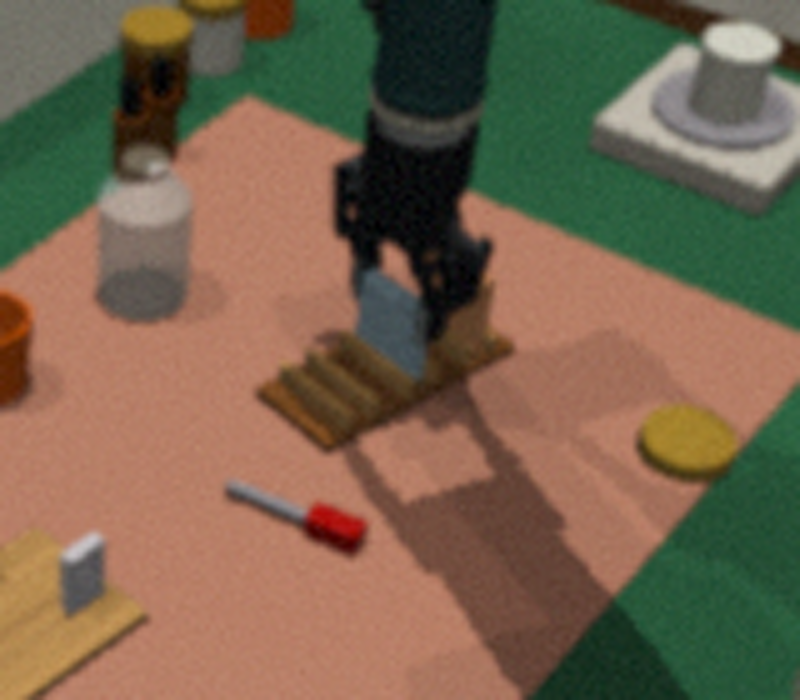

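View pics/t8.png

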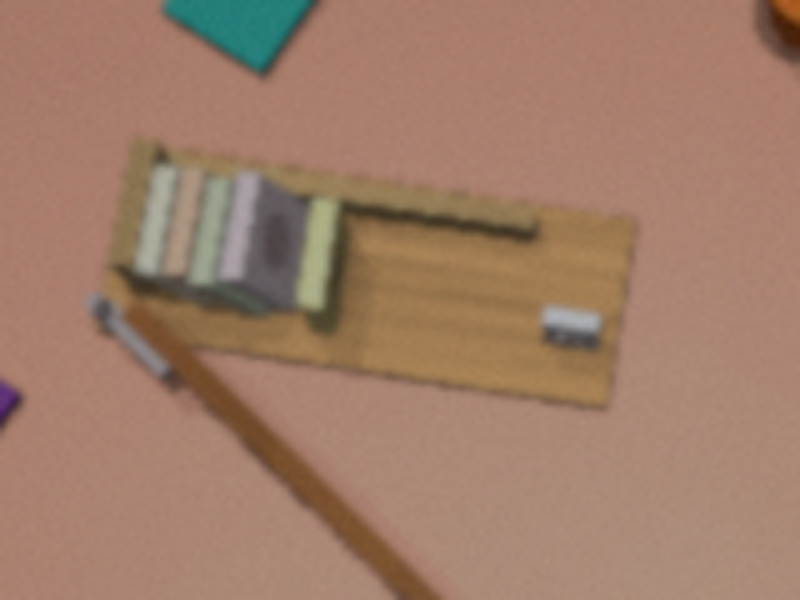

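Run:
```python
from info import *
T=cam('top')
print(w2r(back(T,[np.array(a)/5+(130,110) for a in [(313,195),(340,200),(325,310),(298,305)]],.08)).round(1))
print(r2w([(-5,-2),(-5,-24)]))
```

```text
[[ 26.8  28.3]
 [ 26.1  13.7]
 [-34.4  12.3]
 [-33.6  26.8]]
[[597.10256854 178.98550406]
 [594.74802692 157.1118639 ]]
```

```bash
python3 -m jog '[[0,0,20,0,50],[0,0,50,0,50],[1,10,80,0,50],[5,45,85,0,50],[10,90,85,2,50],[15,135,85,4,50],[20,180,85,6,50],[25,225,85,7.6,50],[30,270,85,7.6,50],[35,315,85,7.6,50]]' 50;  python3 -m jog '[[5,45,0,0,50],[9,85,0,0,50],[12,110,0,0,50],[14,122,0,0,50],[14,125,0,0,50],[14,125,-5,0,50],[14,125,-15,0,50],[14,125,-28,0,50],[14,125,-41,0,50],[14,125,-54,0,50]]';python3 -m jog '[[0,0,-10,0,50],[0,0,-18,0,50],[0,0,-24,0,50],[0,0,-28,0,50],[0,0,-30,0,50],[0,0,-30,0,50],[0,0,-30,0,50],[0,0,-30,0,62],[0,0,-30,0,64],[0,0,-30,0,68]]'; python3 -m jog '[[0,0,0,0,76],[0,0,0,0,85],[0,0,10,0,85],[0,0,40,0,85],[0,0,80,0,85],[0,-40,110,0,85],[0,-90,120,0,85],[-10,-140,120,0,85],[-17,-190,120,-4,85],[-24,-240,120,-7.6,85]]'
python3 - <<'E'
from info import *
stt(); S=cam('side')
save(S,'pics/s9.png',(140,140,300,260),5)
T=cam('top'); save(T,'pics/t9.png',(130,110,290,230),5)
E
```

```text
time: 12.15
tool_pos: [0.5828, 0.0552, 0.1562]
tcp_rot: [-1.157, 1.287, -1.287]
wrist_force: [0.2, 0.1, -0.7]
width: 0.691
time: 13.4
tool_pos: [0.5966, 0.1784, 0.0998]
tcp_rot: [-1.158, 1.288, -1.287]
wrist_force: [-0.4, 0.4, -1.3]
width: 0.69
time: 14.65
tool_pos: [0.597, 0.1787, 0.0711]
tcp_rot: [-1.157, 1.287, -1.287]
wrist_force: [0.2, -0.1, -0.6]
width: 0.797
time: 15.9
tool_pos: [0.5729, -0.0628, 0.1924]
tcp_rot: [-1.084, 1.383, -1.385]
wrist_force: [0.3, -0.0, -0.2]
width: 0.995
t 15.9 tcp [572.9 -62.8 192.4] jaw yaw -13.8 ydir [ 0. -0. -1.] w 85.0 F [ 0.3 -0.  -0.2] q6 0.09
```

View pics/s9.png

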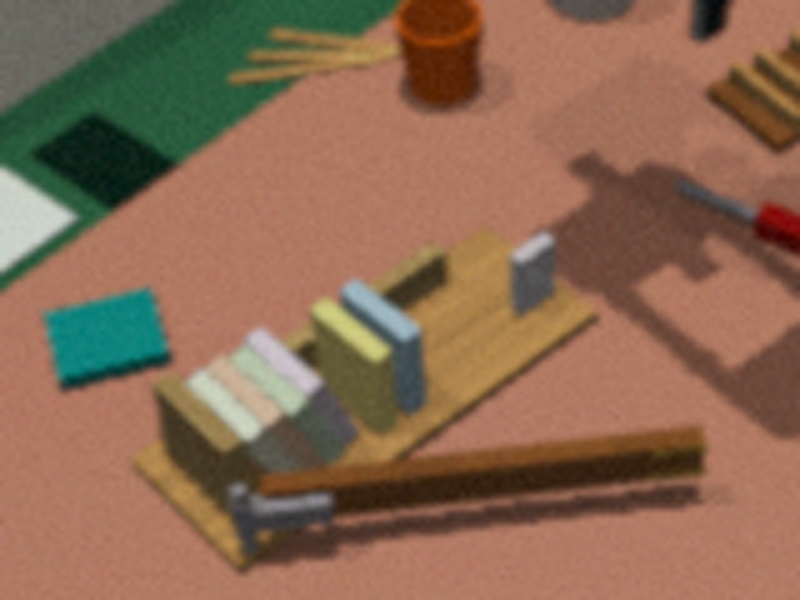

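View pics/t9.png

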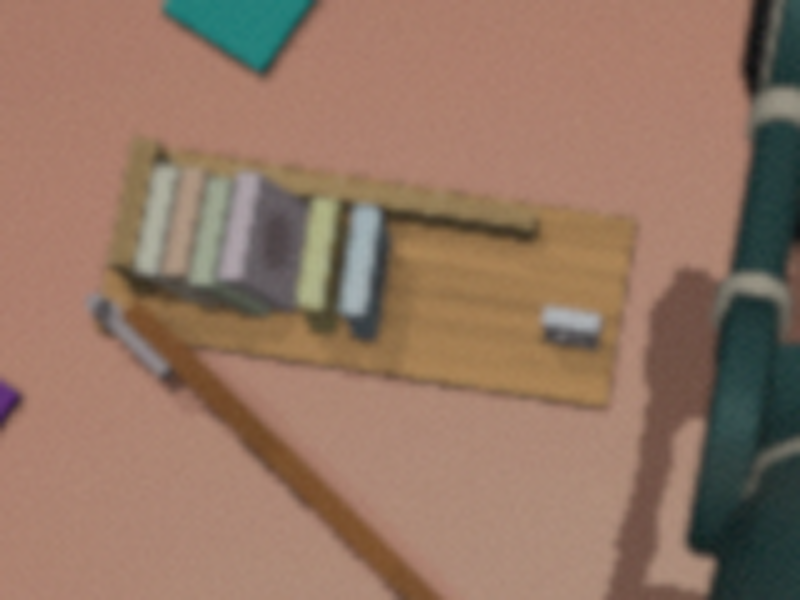

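```bash
python3 -m jog '[[-6,-40,0,0,85],[-13,-85,0,0,85],[-20,-130,0,0,85],[-27,-175,0,0,85],[-33,-215,0,0,85],[-37,-245,0,0,85],[-39,-258,-20,0,85],[-39,-258,-50,0,85],[-39,-258,-85,0,85],[-39,-258,-110,0,85]]' 40; python3 -m jog '[[0,0,-8,0,85],[0,0,-11,0,85],[0,0,-11,0,85],[0,0,-11,0,60],[0,0,-11,0,50],[0,0,-11,0,50],[0,0,-11,0,50],[0,0,-11,0,50],[0,0,20,0,50],[0,0,60,0,50]]' 50;python3 - <<'E'
from info import *
stt(); S=cam('side')
save(S,'pics/s10.png',(230,80,390,220),5)
E
```

```text
time: 17.25
tool_pos: [0.5329, -0.3171, 0.0781]
tcp_rot: [-1.088, 1.386, -1.379]
wrist_force: [-0.2, -0.2, 0.1]
width: 0.993
time: 18.5
tool_pos: [0.5324, -0.3183, 0.1399]
tcp_rot: [-1.088, 1.387, -1.379]
wrist_force: [1.3, -0.9, -0.8]
width: 0.689
t 18.5 tcp [ 532.4 -318.3  139.9] jaw yaw -13.7 ydir [-0.  0. -1.] w 58.9 F [ 1.3 -0.9 -0.8] q6 -0.34
```

View pics/s10.png

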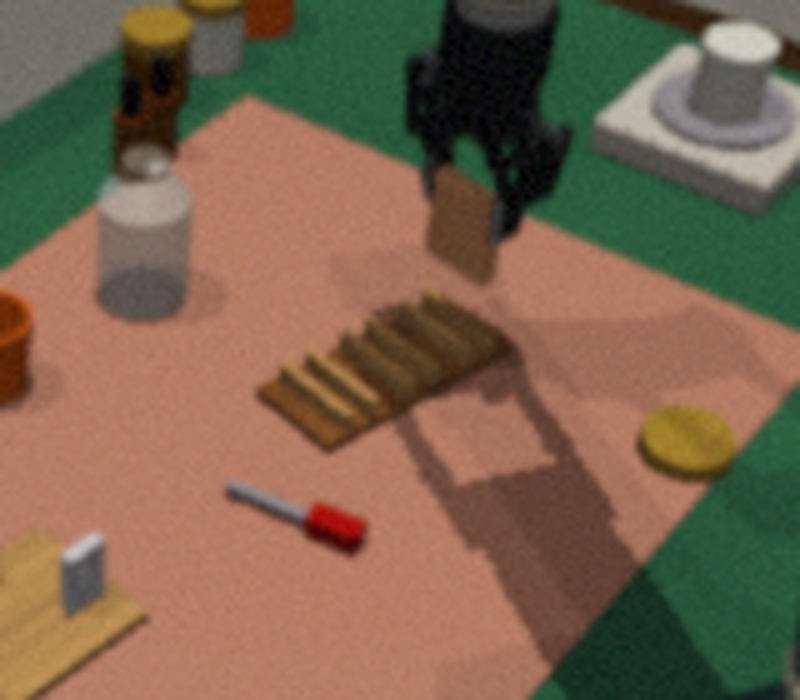

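```bash
python3 -m jog '[[3,20,15,0,50],[8,60,15,0,50],[13,105,15,0,50],[19,150,15,2,50],[25,195,15,4,50],[31,240,15,6,50],[37,285,15,7.6,50],[43,330,15,7.6,50],[49,375,15,7.6,50],[54,420,15,7.6,50]]';  python3 -m jog '[[4,30,0,0,50],[6,48,0,0,50],[7,55,0,0,50],[7,56,0,0,50],[7,56,-12,0,50],[7,56,-26,0,50],[7,56,-40,0,50],[7,56,-54,0,50],[7,56,-65,0,50],[7,56,-72,0,50]]';python3 -m jog '[[0,0,-6,0,50],[0,0,-10,0,50],[0,0,-13,0,50],[0,0,-13,0,50],[0,0,-13,0,50],[0,0,-13,0,62],[0,0,-13,0,64],[0,0,-13,0,68],[0,0,-13,0,76],[0,0,-13,0,85]]'; python3 -m jog '[[0,0,0,0,85],[0,0,30,0,85],[0,0,60,0,85],[0,-5,80,0,65],[0,-35,80,0,45],[-2,-65,80,0,25],[-4,-85,80,0,25],[-4,-90,80,0,25],[-4,-90,80,0,25],[-4,-90,80,0,25]]'
python3 - <<'E'
from info import *
stt(); S=cam('side')
save(S,'pics/s11.png',(140,140,300,260),5)
T=cam('top'); save(T,'pics/t11.png',(130,110,290,230),5)
E
```

```text
time: 19.8
tool_pos: [0.5866, 0.103, 0.1553]
tcp_rot: [-1.159, 1.288, -1.286]
wrist_force: [0.3, -0.1, -1.0]
width: 0.693
time: 21.05
tool_pos: [0.5946, 0.1567, 0.0832]
tcp_rot: [-1.158, 1.288, -1.287]
wrist_force: [-0.3, 0.2, -0.6]
width: 0.694
time: 22.3
tool_pos: [0.595, 0.1567, 0.0713]
tcp_rot: [-1.157, 1.287, -1.287]
wrist_force: [1.0, 0.5, 0.1]
width: 0.993
time: 23.55
tool_pos: [0.5911, 0.0675, 0.1512]
tcp_rot: [-1.157, 1.287, -1.286]
wrist_force: [-0.5, 0.1, -0.7]
width: 0.294
t 23.55 tcp [591.1  67.5 151.2] jaw yaw -6.0 ydir [-0.  0. -1.] w 25.1 F [-0.5  0.1 -0.7] q6 0.18
```

View pics/s11.png

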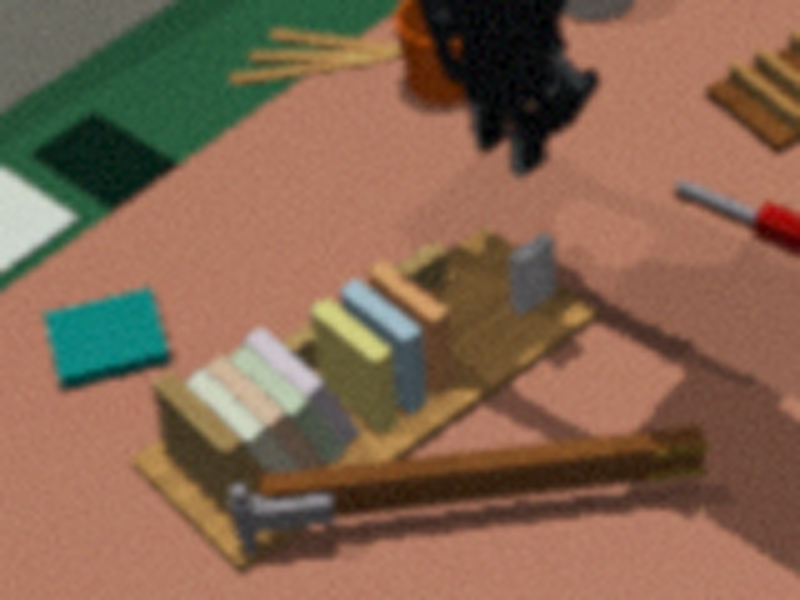

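View pics/t11.png

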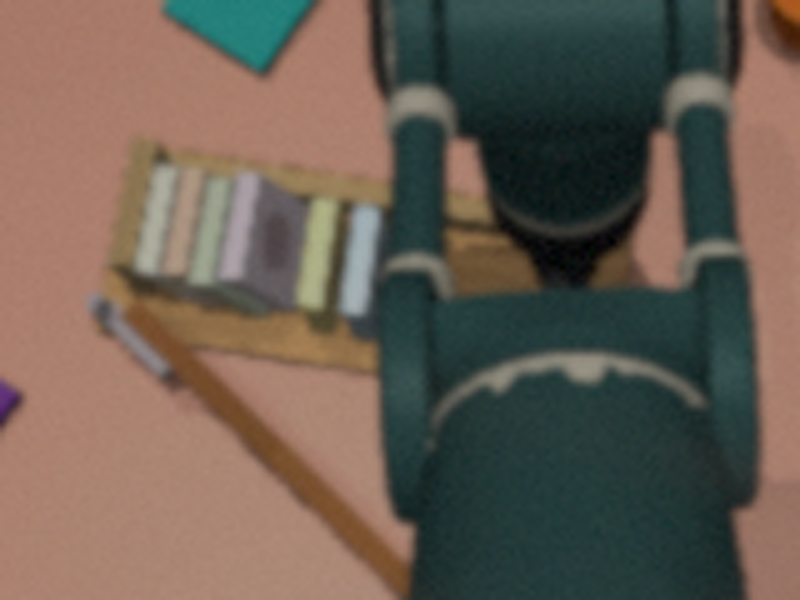

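```bash
python3 -m jog '[[1,20,0,0,25],[2,45,0,0,25],[2.5,59,0,0,25],[2.5,59,-25,0,25],[2.5,59,-55,0,25],[2.5,59,-80,0,25],[2.5,59,-98,0,25],[2.5,59,-107,0,25],[2.5,59,-107,0,25],[2.5,59,-107,0,25]]' 60
python3 - <<'E'
from info import *
stt(); S=cam('side')
save(S,'pics/s12.png',(140,140,300,260),5)
E
```

```text
time: 24.9
tool_pos: [0.5944, 0.1259, 0.0453]
tcp_rot: [-1.155, 1.286, -1.288]
wrist_force: [0.0, -0.3, -0.4]
width: 0.294
t 24.9 tcp [594.4 125.9  45.3] jaw yaw -6.1 ydir [ 0.  0. -1.] w 25.1 F [ 0.  -0.3 -0.4] q6 0.27
```

View pics/s12.png

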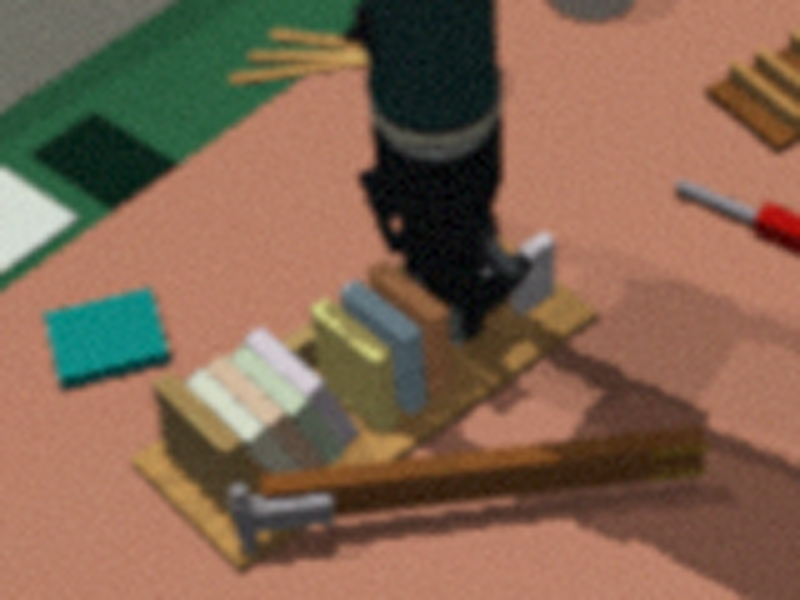

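```bash
python3 -m jog '[[0.4,4,0,0,25],[0.9,8,0,0,25],[1.3,12,0,0,25],[1.7,16,0,0,25],[2.2,20,0,0,25],[2.6,24,0,0,25],[3,28,0,0,25],[3.4,32,0,0,25],[3.8,35,0,0,25],[3.8,35,0,0,25]]'
python3 - <<'E'
from info import *
stt(); S=cam('side')
save(S,'pics/s13.png',(140,140,300,260),5)
E
```

```text
time: 26.2
tool_pos: [0.5973, 0.1611, 0.0442]
tcp_rot: [-1.157, 1.287, -1.287]
wrist_force: [-0.4, 0.4, 1.1]
width: 0.291
t 26.2 tcp [597.3 161.1  44.2] jaw yaw -6.1 ydir [ 0.  0. -1.] w 24.9 F [-0.4  0.4  1.1] q6 0.33
```

View pics/s13.png

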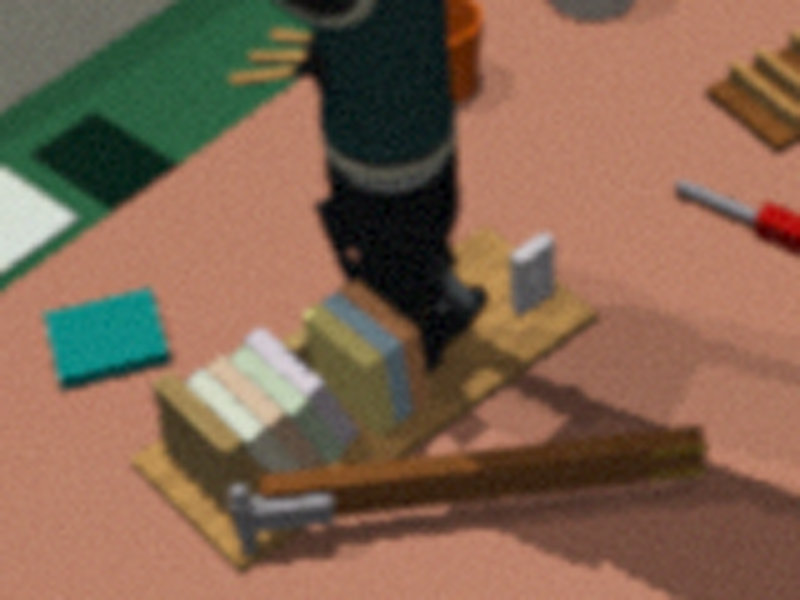

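```bash
python3 -m jog '[[0.3,3,0,0,25],[0.6,6,0,0,25],[1,9,0,0,25],[1.3,12,0,0,25],[1.6,15,0,0,25],[1.9,18,0,0,25],[2.2,20,0,0,25],[2.4,22,0,0,25],[2.6,24,0,0,25],[2.6,24,0,0,25]]'
python3 - <<'E'
from info import *
stt(); S=cam('side')
save(S,'pics/s14.png',(140,140,300,260),5)
E
```

```text
time: 27.5
tool_pos: [0.5999, 0.1851, 0.0442]
tcp_rot: [-1.157, 1.287, -1.287]
wrist_force: [-0.8, -1.7, 0.2]
width: 0.295
t 27.5 tcp [599.9 185.1  44.2] jaw yaw -6.1 ydir [ 0.  0. -1.] w 25.2 F [-0.8 -1.7  0.2] q6 0.37
```

View pics/s14.png

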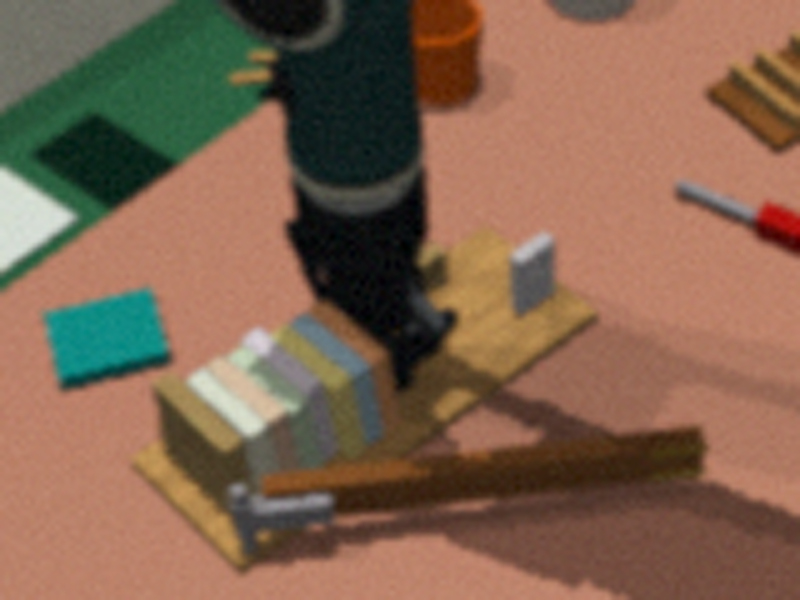

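```bash
python3 -m jog '[[0.1,1,0,0,25],[0.2,2,0,0,25],[0.3,3,0,0,25],[0.4,4,0,0,25],[0.5,5,0,0,25],[0.5,5,0,0,25],[0.5,5,0,0,25],[0.5,5,0,0,25],[0.5,5,0,0,25],[0.5,5,0,0,25]]'
python3 - <<'E'
from info import *
stt(); S=cam('side')
save(S,'pics/s15.png',(140,140,300,260),5)
E
```

```text
time: 28.8
tool_pos: [0.5998, 0.1864, 0.0443]
tcp_rot: [-1.162, 1.286, -1.29]
wrist_force: [-1.1, -13.5, 4.8]
width: 0.292
t 28.8 tcp [599.8 186.4  44.3] jaw yaw -6.1 ydir [-0. -0. -1.] w 24.9 F [ -1.1 -13.5   4.8] q6 0.37
```

View pics/s15.png

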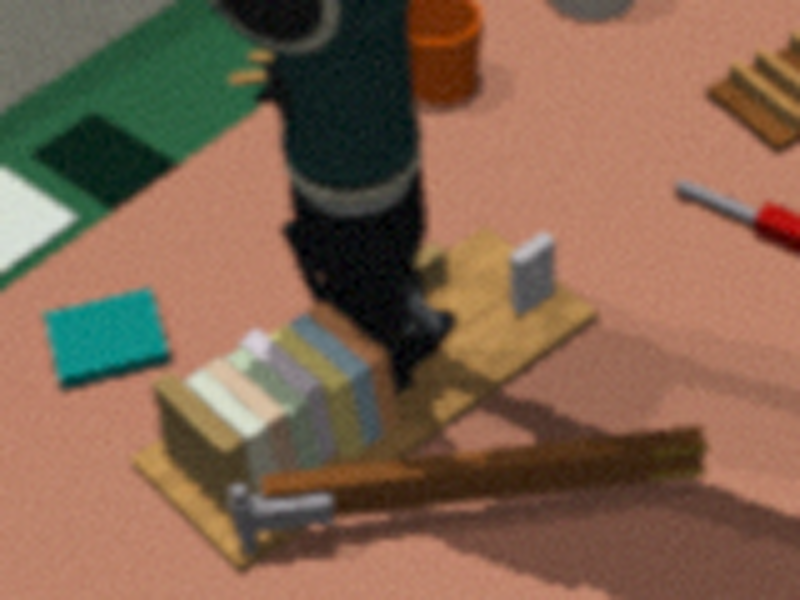

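```bash
python3 -m jog '[[-0.4,-4,0,0,25],[-1,-9,0,0,25],[-2,-20,0,0,25],[-3.5,-35,0,0,25],[-5,-50,20,0,25],[-6,-60,60,0,25],[-7,-70,100,0,25],[-20,-120,130,0,15],[-40,-170,150,0,5],[-60,-220,150,0,0]]'
python3 - <<'E'
from info import *
stt(); S=cam('side')
save(S,'pics/s16.png',(140,140,300,260),5)
T=cam('top'); save(T,'pics/t16.png',(130,110,290,230),5)
E
```

```text
time: 30.1
tool_pos: [0.5415, -0.0325, 0.1987]
tcp_rot: [-1.152, 1.281, -1.291]
wrist_force: [0.5, -1.2, -0.3]
width: -0.004
t 30.1 tcp [541.5 -32.5 198.7] jaw yaw -6.1 ydir [ 0.01 -0.   -1.  ] w -0.3 F [ 0.5 -1.2 -0.3] q6 0.0
```

View pics/s16.png

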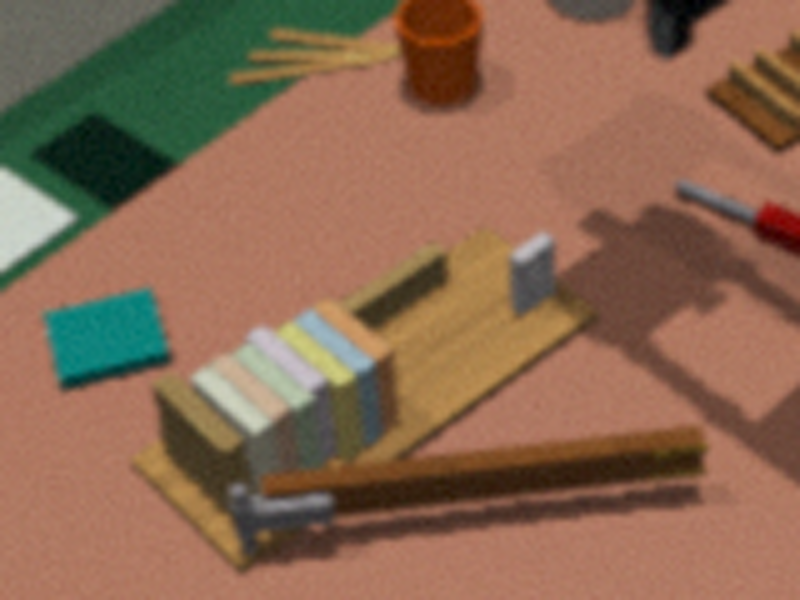

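View pics/t16.png

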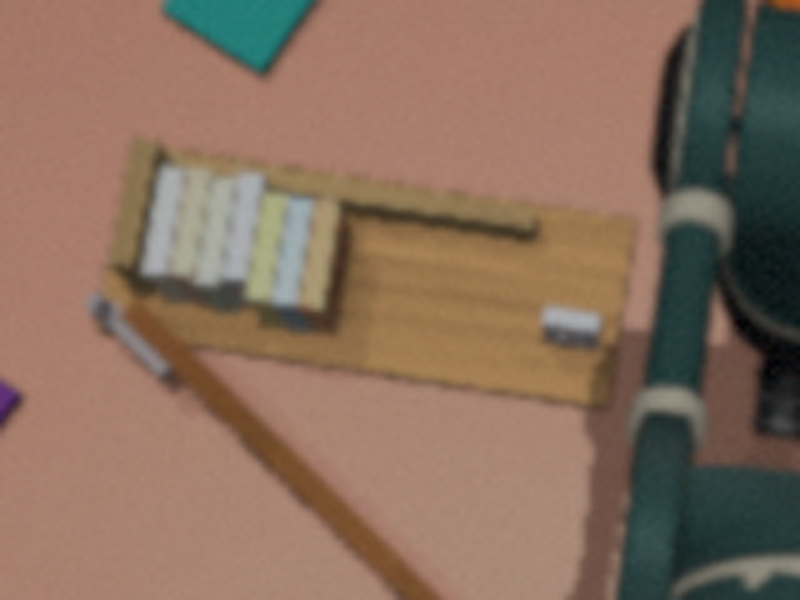

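Run:
```python
from info import *
T=cam('top')
print(w2r(back(T,[np.array(a)/5+(130,110) for a in [(342,200),(326,313),(157,165),(141,275),(263,175),(245,283)]],.08)).round(1))
g=w2r(back(T,[np.array(a)/6+(135,130) for a in [(135,252),(540,640),(515,663)]],.055)).round(1); print(g)
```

```text
[[ 26.2  12.6]
 [-35.9  11.5]
 [ 31.9 113.1]
 [-28.7 111.3]
 [ 34.1  56.4]
 [-25.6  56.3]]
[[ -42.8  115.7]
 [-190.7  -89.2]
 [-202.   -79.8]]
```

Run:
```python
from h import *
T=cam('top'); save(T,'pics/t17.png',(145,130,205,180),12)
S=cam('side'); save(S,'pics/s17.png',(165,190,225,240),12)
a=cv2.imread('pics/t9.png'); cv2.imwrite('pics/t9c.png',cv2.resize(a[100:350,75:375],None,fx=2.4,fy=2.4,interpolation=cv2.INTER_CUBIC))
```

```text
(no output)
```

View pics/t17.png

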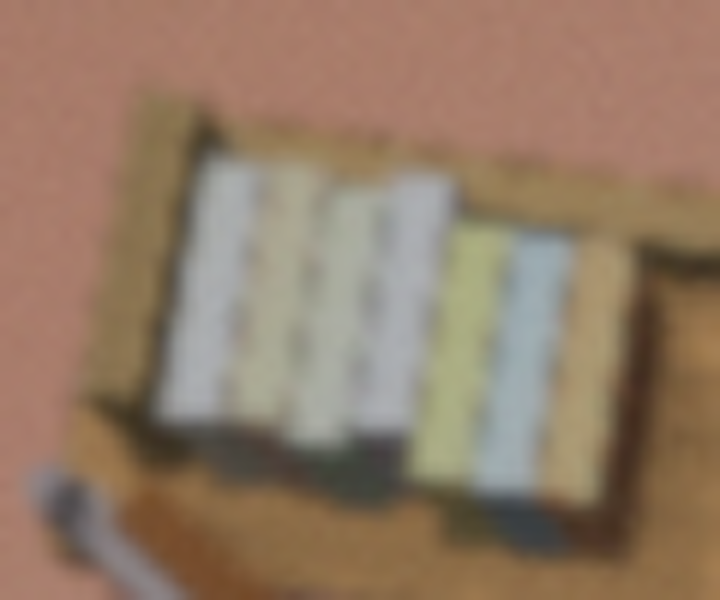

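View pics/t9c.png

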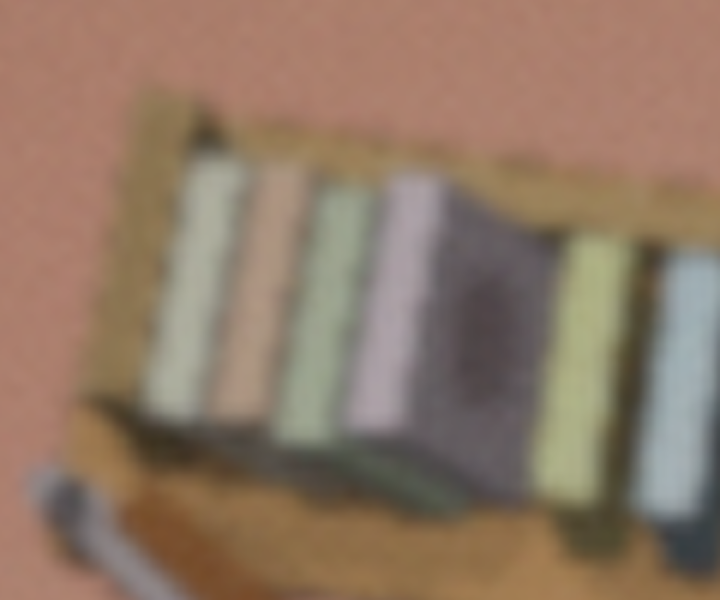

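View pics/s17.png

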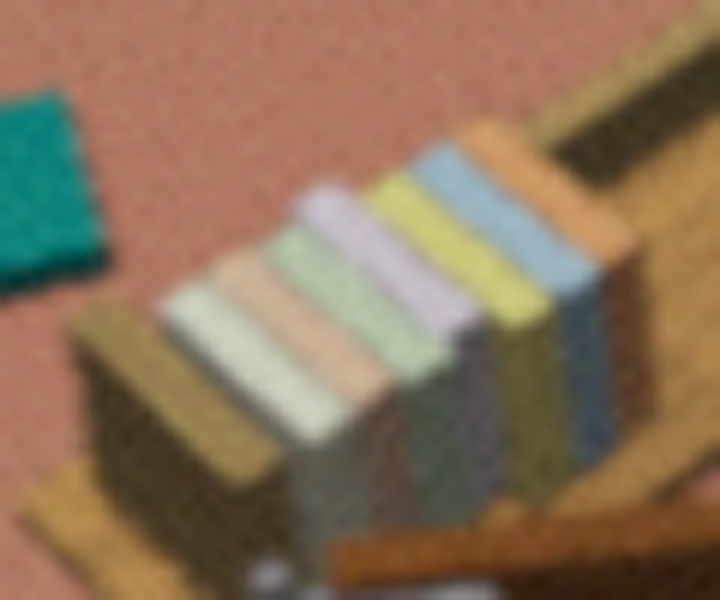

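Run:
```python
from info import *
from fit import W
S=cam('side');T=cam('top')
def sp(X):return ((proj(S,W(rk,X))-(165,190))*12).round().tolist()
def tp(X):return ((proj(T,W(rk,X))-(145,130))*12).round().tolist()
B=[(35.5,118,78),(-35.5,118,78)]
print('side backstop inner',sp(B),'top',tp(B))
for d in(0,3,6):
  L=[(32,118-d,80),(-28,118-d,80)]; print(d,'side',sp(L),'top',tp(L))
for d in(0,3,6):
  L=[(25,20-d,80),(-35,20-d,80),(-35,20-d,10)]; print('or back',d,'side',sp(L),'top',tp(L))
```

```text
side backstop inner [[133.0, 304.0], [316.0, 468.0]] top [[179.0, 140.0], [125.0, 448.0]]
0 side [[140.0, 307.0], [295.0, 445.0]] top [[175.0, 153.0], [129.0, 413.0]]
3 side [[150.0, 300.0], [305.0, 438.0]] top [[188.0, 155.0], [142.0, 415.0]]
6 side [[160.0, 293.0], [315.0, 431.0]] top [[202.0, 156.0], [156.0, 417.0]]
or back 0 side [[473.0, 112.0], [630.0, 239.0], [648.0, 418.0]] top [[607.0, 241.0], [565.0, 502.0], [603.0, 568.0]]
or back 3 side [[483.0, 106.0], [639.0, 233.0], [657.0, 412.0]] top [[621.0, 243.0], [578.0, 504.0], [615.0, 569.0]]
or back 6 side [[492.0, 100.0], [649.0, 226.0], [665.0, 406.0]] top [[634.0, 244.0], [592.0, 506.0], [628.0, 571.0]]
```

```bash
python3 -m jog '[[12,40,0,0,10],[24,80,0,0,25],[36,120,0,0,25],[47,160,0,0,25],[54,182,0,0,25],[57,191,-20,0,25],[57,191,-60,0,25],[57,191,-100,0,25],[57,191,-135,0,25],[57,191,-150,0,25]]'; python3 -m jog '[[0,0,-6,0,25],[0,0,-6,0,25],[0.3,3,-6,0,25],[0.6,6,-6,0,25],[1,9,-6,0,25],[1.3,12,-6,0,25],[1.6,15,-6,0,25],[1.9,18,-6,0,25],[2.1,20,-6,0,25],[2.1,20,-6,0,25]]'
python3 - <<'E'
from info import *
stt()
E
```

```text
time: 31.8
tool_pos: [0.5944, 0.1592, 0.0402]
tcp_rot: [-1.163, 1.291, -1.286]
wrist_force: [-1.0, -0.0, 0.4]
width: 0.294
time: 33.05
tool_pos: [0.5994, 0.1808, 0.0382]
tcp_rot: [-1.157, 1.287, -1.287]
wrist_force: [0.6, -1.6, 0.3]
width: 0.294
t 33.05 tcp [599.4 180.8  38.2] jaw yaw -6.1 ydir [-0. -0. -1.] w 25.1 F [ 0.6 -1.6  0.3] q6 0.36
```

```bash
python3 -m jog '[[0.1,1,0,0,25],[0.2,2,0,0,25],[0.3,3,0,0,25],[0.4,4,0,0,25],[0.5,5,0,0,25],[0.6,6,0,0,25],[0.7,7,0,0,25],[0.7,7,0,0,25],[0.7,7,0,0,25],[0.7,7,0,0,25]]'
python3 - <<'E'
from info import *
stt(); S=cam('side'); save(S,'pics/s18.png',(165,190,225,240),12)
E
```

```text
time: 34.3
tool_pos: [0.5996, 0.1839, 0.0384]
tcp_rot: [-1.162, 1.286, -1.29]
wrist_force: [-2.6, -14.9, 5.5]
width: 0.294
t 34.3 tcp [599.6 183.9  38.4] jaw yaw -6.1 ydir [-0.   -0.01 -1.  ] w 25.1 F [ -2.6 -14.9   5.5] q6 0.37
```

View pics/s18.png

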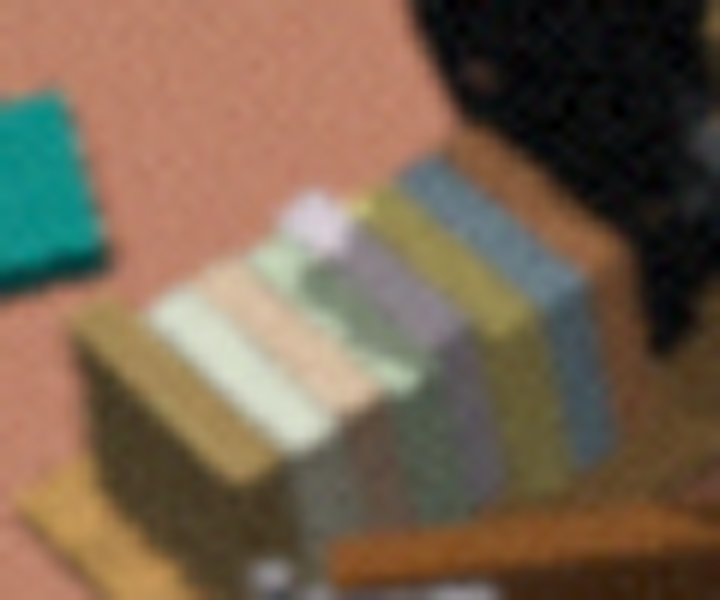

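```bash
python3 -m jog '[[-0.5,-5,0,0,25],[-1.5,-15,0,0,25],[-2.3,-22,0,0,25],[-2.3,-22,8,0,25],[-2.3,-22,18,0,25],[-2.3,-22,18,0,25],[-1.8,-17,18,0,25],[-1.3,-12,18,0,25],[-1,-9,18,0,25],[-0.6,-6,18,0,25]]'; python3 -m jog '[[0.1,1,0,0,25],[0.3,3,0,0,25],[0.5,5,0,0,25],[0.6,6,0,0,25],[0.7,7,0,0,25],[0.8,8,0,0,25],[0.9,9,0,0,25],[1,10,0,0,25],[1,10,0,0,25],[1,10,0,0,25]]'
python3 - <<'E'
from info import *
stt(); S=cam('side'); save(S,'pics/s19.png',(165,190,225,240),12)
E
```

```text
time: 35.6
tool_pos: [0.5994, 0.1821, 0.056]
tcp_rot: [-1.158, 1.287, -1.287]
wrist_force: [0.6, -0.1, 0.6]
width: 0.295
time: 36.85
tool_pos: [0.6, 0.1874, 0.0563]
tcp_rot: [-1.163, 1.285, -1.291]
wrist_force: [-1.9, -16.8, 4.9]
width: 0.289
t 36.85 tcp [600.  187.4  56.3] jaw yaw -6.1 ydir [-0.   -0.01 -1.  ] w 24.7 F [ -1.9 -16.8   4.9] q6 0.38
```

View pics/s19.png

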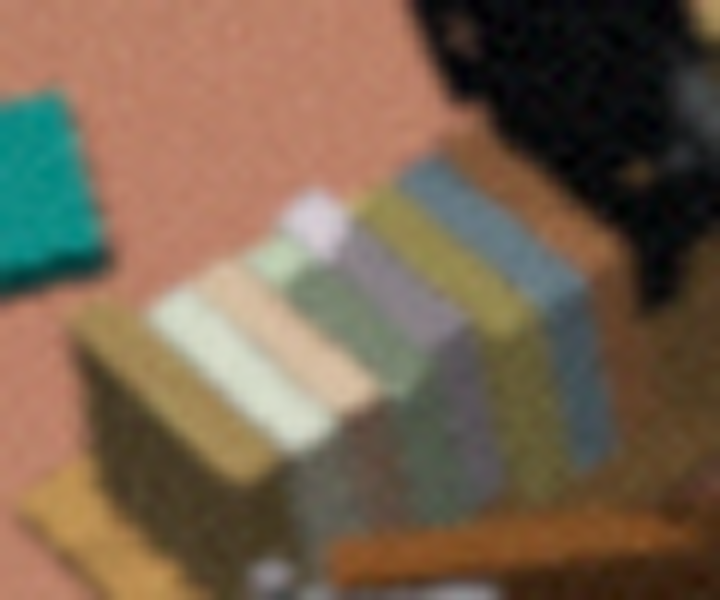

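```bash
python3 -m jog '[[-0.5,-5,0,0,25],[-1,-10,0,0,25],[-1.6,-15,6,0,25],[-1.6,-15,13,0,25],[-1.6,-15,13,0,25],[-1.3,-12,13,0,25],[-1,-9,13,0,25],[-0.6,-6,13,0,25],[-0.3,-3,13,0,25],[-0.3,-3,13,0,25]]'; python3 -m jog '[[0.1,1,0,0,25],[0.2,2,0,0,25],[0.3,3,0,0,25],[0.4,4,0,0,25],[0.5,5,0,0,25],[0.6,6,0,0,25],[0.7,7,0,0,25],[0.7,7,0,0,25],[0.7,7,0,0,25],[0.7,7,0,0,25]]'
python3 - <<'E'
from info import *
stt(); S=cam('side'); save(S,'pics/s20.png',(165,190,225,240),12)
E
```

```text
time: 38.15
tool_pos: [0.6001, 0.1882, 0.0691]
tcp_rot: [-1.159, 1.286, -1.287]
wrist_force: [-0.6, -3.4, 1.4]
width: 0.297
time: 39.4
tool_pos: [0.6, 0.1891, 0.0691]
tcp_rot: [-1.168, 1.284, -1.293]
wrist_force: [-3.1, -24.0, 7.5]
width: 0.29
t 39.4 tcp [600.  189.1  69.1] jaw yaw -6.0 ydir [-0.   -0.01 -1.  ] w 24.8 F [ -3.1 -24.    7.5] q6 0.38
```

View pics/s20.png

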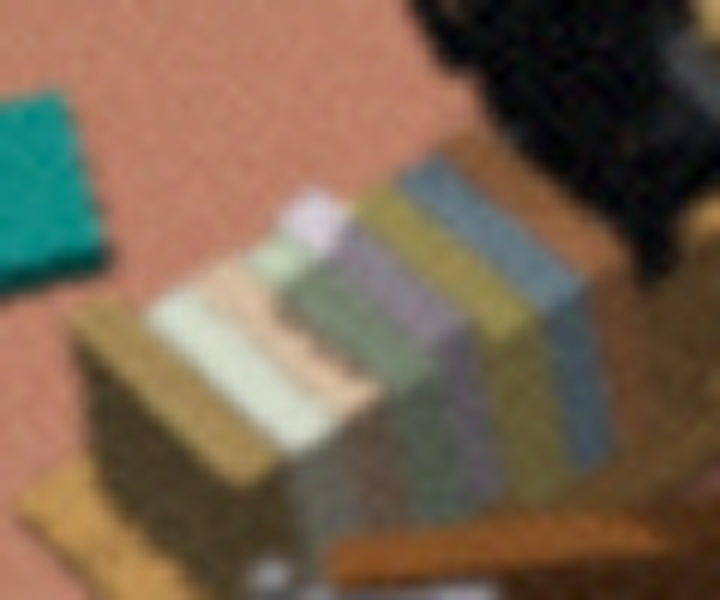

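```bash
python3 -m jog '[[-0.2,-3,0,0,25],[-0.5,-6,0,0,25],[-1,-10,0,0,25],[-2,-22,10,0,25],[-4,-45,40,0,25],[-6,-60,70,0,25],[-10,-85,100,0,25],[-25,-130,125,0,15],[-45,-175,125,0,5],[-60,-220,125,0,0]]'
python3 - <<'E'
from info import *
stt()
T=cam('top'); save(T,'pics/t21.png',(145,130,205,180),12)
S=cam('side'); save(S,'pics/s21.png',(165,190,225,240),12)
E
```

```text
time: 40.7
tool_pos: [0.5408, -0.0254, 0.196]
tcp_rot: [-1.155, 1.284, -1.288]
wrist_force: [0.8, 0.1, -0.2]
width: -0.0
t 40.7 tcp [540.8 -25.4 196. ] jaw yaw -6.0 ydir [ 0.  0. -1.] w -0.0 F [ 0.8  0.1 -0.2] q6 0.01
```

View pics/t21.png

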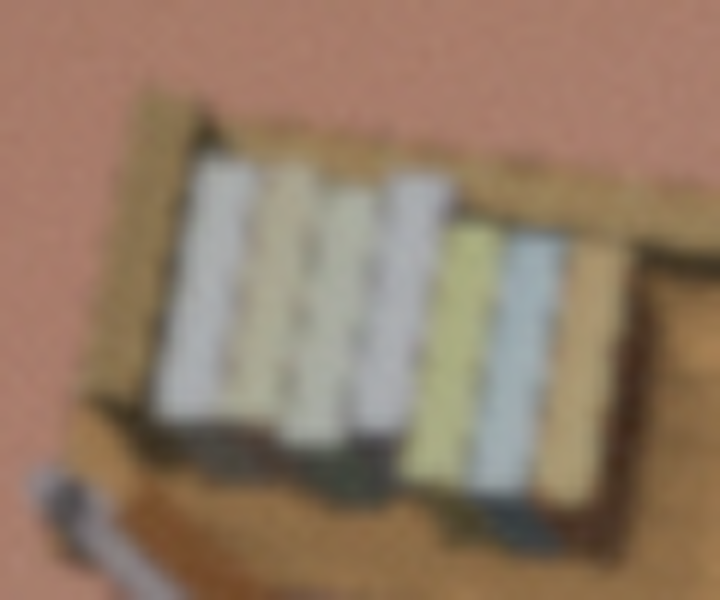

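View pics/s21.png

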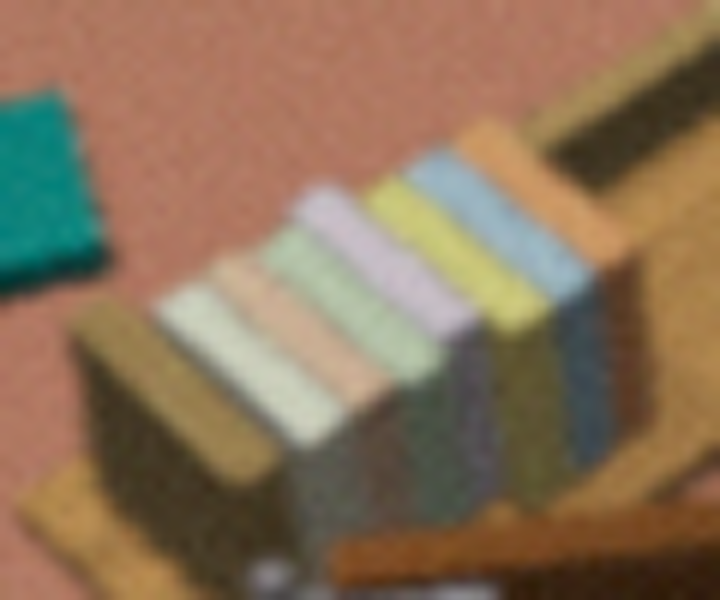

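```bash
python3 -m jog '[[12,40,0,0,10],[24,80,0,0,25],[36,120,0,0,25],[47,160,0,0,25],[55,185,-20,0,25],[57,196,-50,0,25],[57,196,-85,0,25],[57,196,-105,0,25],[57,196,-114,0,25],[57,196,-114,0,25]]'; python3 -m jog '[[0.5,5,0,0,25],[1,9,0,0,25],[1.3,12,0,0,25],[1.7,15,0,0,25],[2,18,0,0,25],[2.3,20,0,0,25],[2.5,22,0,0,25],[2.7,24,0,0,25],[2.7,25,0,0,25],[2.7,25,0,0,25]]'
python3 - <<'E'
from info import *
stt(); S=cam('side'); save(S,'pics/s22.png',(165,190,225,240),12)
E
```

```text
time: 42.05
tool_pos: [0.5981, 0.1717, 0.0804]
tcp_rot: [-1.157, 1.287, -1.287]
wrist_force: [0.3, 0.1, 0.4]
width: 0.292
time: 43.3
tool_pos: [0.6, 0.1899, 0.0805]
tcp_rot: [-1.168, 1.283, -1.293]
wrist_force: [-2.5, -22.8, 9.1]
width: 0.291
t 43.3 tcp [600.  189.9  80.5] jaw yaw -6.0 ydir [-0.   -0.01 -1.  ] w 24.8 F [ -2.5 -22.8   9.1] q6 0.38
```

View pics/s22.png

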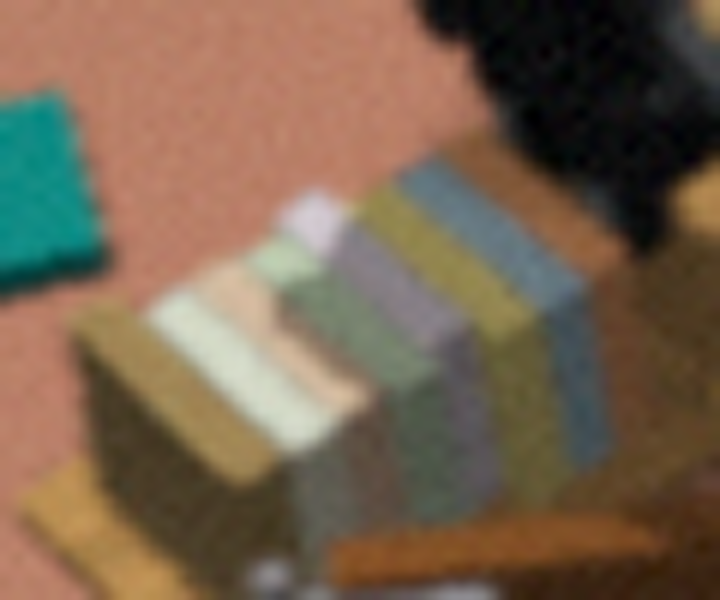

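```bash
python3 -m jog '[[-0.2,-3,0,0,25],[-0.5,-6,0,0,25],[-1,-10,0,0,25],[-2,-22,10,0,25],[-4,-45,40,0,25],[-6,-60,70,0,25],[-10,-85,100,0,25],[-25,-130,114,0,15],[-45,-175,114,0,5],[-60,-221,114,0,0]]'
python3 - <<'E'
from info import *
stt()
T=cam('top'); save(T,'pics/t23.png',(145,130,205,180),12)
S=cam('side'); save(S,'pics/s23.png',(165,190,225,240),12)
E
```

```text
time: 44.6
tool_pos: [0.5402, -0.0254, 0.1955]
tcp_rot: [-1.156, 1.285, -1.287]
wrist_force: [-0.7, -0.1, 0.0]
width: 0.0
t 44.6 tcp [540.2 -25.4 195.5] jaw yaw -6.0 ydir [ 0. -0. -1.] w 0.0 F [-0.7 -0.1  0. ] q6 0.01
```

View pics/t23.png

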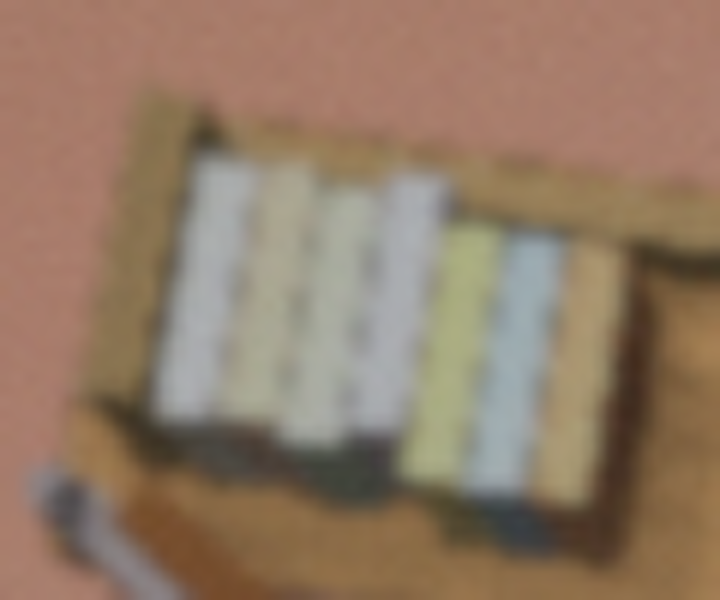

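View pics/s23.png

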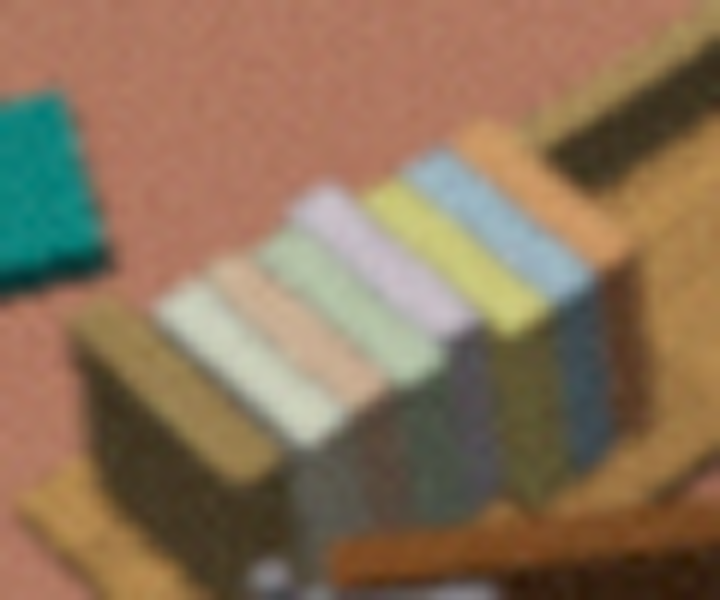

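Run:
```python
from info import *
h=np.array([-50,138.])
def C(th,s=215,ex=0):
    d=np.array([-np.sin(th),-np.cos(th)]);n=np.array([np.cos(th),-np.sin(th)])
    return h+s*d+4*n-n*(14.5*np.cos(th)+11*np.sin(th)+ex)
now=np.array([541,-24])
print('start',r2w(C(.63,ex=9))-now)
for th in np.r_[.63:-.001:-.07]: print(round(th,2),(r2w(C(th))-r2w(C(.63,ex=9))).round(1))
```

```text
start [[-135.36058079  203.41974024]]
0.63 [[ 6.7 -6.1]]
0.56 [[ 17.6 -16.6]]
0.49 [[ 29.2 -26.3]]
0.42 [[ 41.7 -35.3]]
0.35 [[ 54.8 -43.4]]
0.28 [[ 68.5 -50.6]]
0.21 [[ 82.8 -56.8]]
0.14 [[ 97.6 -62. ]]
0.07 [[112.7 -66.1]]
0.0 [[128.3 -69.1]]
```

```bash
python3 -m jog '[[-20,30,0,0,0],[-45,68,0,0,0],[-75,112,0,0,0],[-105,158,0,0,0],[-125,188,0,0,0],[-135,203,0,0,0],[-135,203,-40,0,0],[-135,203,-85,0,0],[-135,203,-125,0,0],[-135,203,-139,0,0]]'
python3 - <<'E'
from info import *
stt()
T=cam('top'); save(T,'pics/t24.png',(130,110,290,230),5)
S=cam('side'); save(S,'pics/s24.png',(140,140,300,260),5)
E
```

```text
time: 45.95
tool_pos: [0.4038, 0.1787, 0.0534]
tcp_rot: [-1.161, 1.289, -1.286]
wrist_force: [1.0, -0.6, 0.9]
width: -0.0
t 45.95 tcp [403.8 178.7  53.4] jaw yaw -6.0 ydir [-0. -0. -1.] w -0.0 F [ 1.  -0.6  0.9] q6 0.47
```

View pics/s24.png

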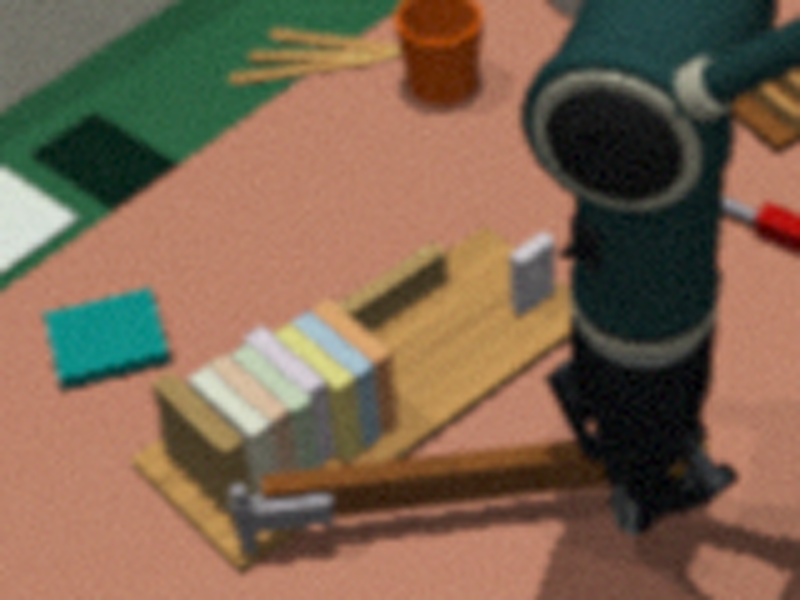

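View pics/t24.png

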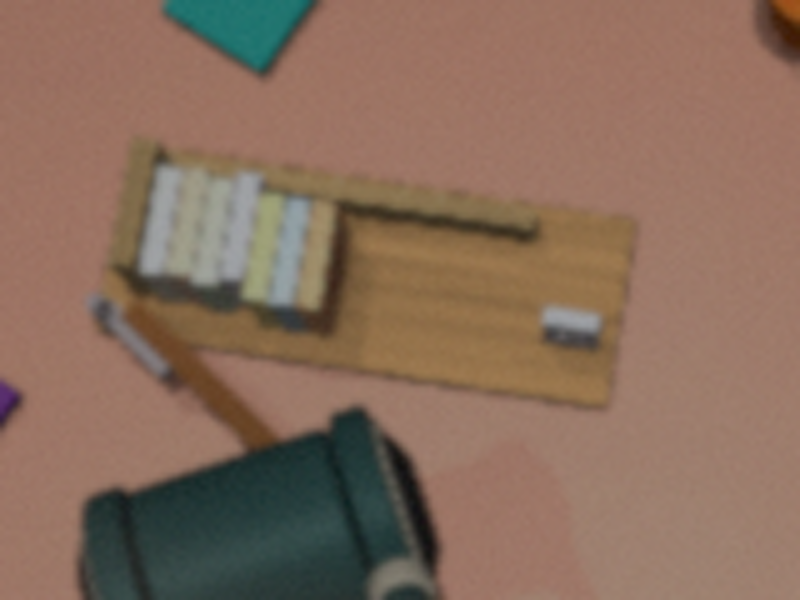

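```bash
python3 -m jog '[[4,-4,0,0,0],[10,-10,0,0,0],[17,-16,0,0,0],[24,-22,0,0,0],[31,-28,0,0,0],[38,-33,0,0,0],[46,-38,0,0,0],[55,-43,0,0,0],[63,-47,0,0,0],[70,-51,0,0,0]]'; python3 -m jog '[[6,-3,0,0,0],[12,-6,0,0,0],[18,-8.5,0,0,0],[24,-10,0,0,0],[29,-12,0,0,0],[34,-13.5,0,0,0],[38,-15,0,0,0],[42,-15.5,0,0,0],[42,-15.5,0,0,0],[42,-15.5,0,0,0]]';  python3 - <<'E'
from info import *
stt()
S=cam('side'); save(S,'pics/s25.png',(140,140,300,260),5)
E
```

```text
time: 47.3
tool_pos: [0.4762, 0.1275, 0.0552]
tcp_rot: [-1.157, 1.287, -1.287]
wrist_force: [-0.1, -0.2, -0.6]
width: -0.004
time: 48.55
tool_pos: [0.5177, 0.1123, 0.0553]
tcp_rot: [-1.157, 1.287, -1.287]
wrist_force: [-0.6, 0.3, -0.5]
width: -0.002
t 48.55 tcp [517.7 112.3  55.3] jaw yaw -6.1 ydir [ 0.  0. -1.] w -0.2 F [-0.6  0.3 -0.5] q6 0.27
```

View pics/s25.png

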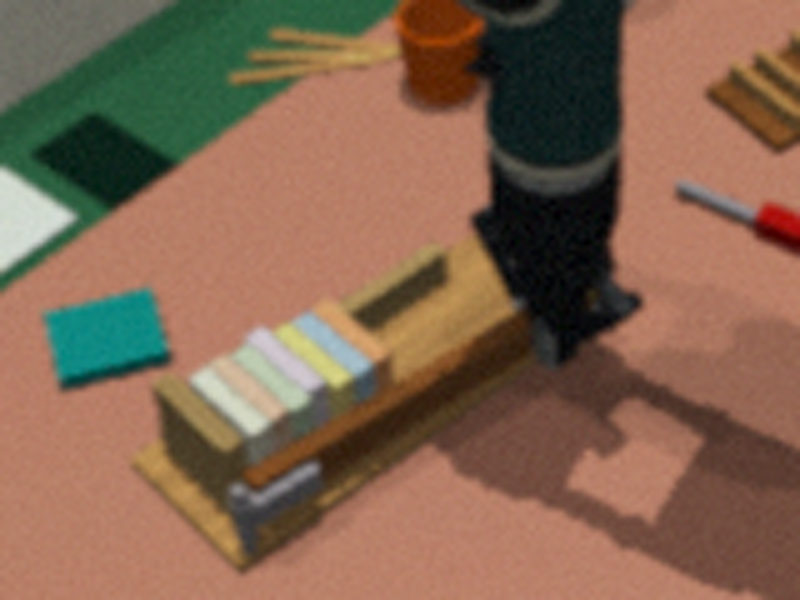

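```bash
python3 -m jog '[[2,-0.5,0,0,0],[4,-0.8,0,0,0],[6,-1,0,0,0],[8,-1.5,0,0,0],[10,-2,0,0,0],[12,-2.3,0,0,0],[14,-2.6,0,0,0],[16,-3,0,0,0],[18,-3,0,0,0],[18,-3,0,0,0]]'
python3 - <<'E'
from info import *
stt()
S=cam('side'); save(S,'pics/s26.png',(140,140,300,260),5)
E
```

```text
time: 49.85
tool_pos: [0.5359, 0.1091, 0.0553]
tcp_rot: [-1.157, 1.287, -1.287]
wrist_force: [-0.7, -0.9, 0.9]
width: -0.002
t 49.85 tcp [535.9 109.1  55.3] jaw yaw -6.1 ydir [ 0. -0. -1.] w -0.2 F [-0.7 -0.9  0.9] q6 0.26
```

View pics/s26.png

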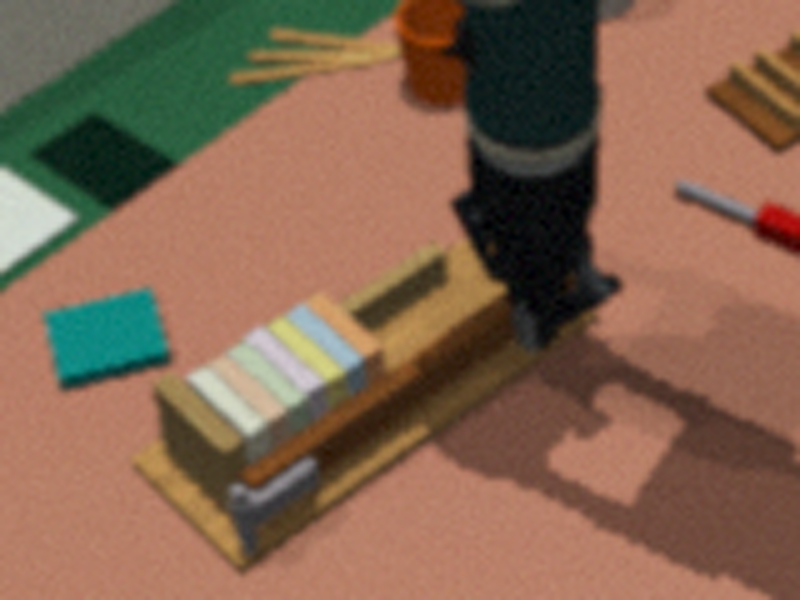

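Nearly closed and the tablets are being aligned. I'll press on until the stop is felt.

```bash
python3 -m jog '[[1,0,0,0,0],[2,0,0,0,0],[3,0,0,0,0],[4,0,0,0,0],[5,0,0,0,0],[6,0,0,0,0],[7,0,0,0,0],[7,0,0,0,0],[7,0,0,0,0],[7,0,0,0,0]]'
python3 - <<'E'
from info import *
s=stt(); print(w2r(s['tool_pos']*1000/1000))
E
```

```text
time: 51.15
tool_pos: [0.5369, 0.1092, 0.0546]
tcp_rot: [-1.167, 1.296, -1.282]
wrist_force: [-17.5, -0.1, 13.1]
width: -0.002
t 51.15 tcp [536.9 109.2  54.6] jaw yaw -6.1 ydir [-0.01 -0.   -1.  ] w -0.2 F [-17.5  -0.1  13.1] q6 0.26
[[-57.38287489 -77.83159417]]
```

```bash
python3 -m jog '[[-8,0,0,0,0],[-18,0,0,0,0],[-35,0,0,0,0],[-45,-10,40,0,0],[-55,-40,90,0,20],[-60,-90,130,0,40],[-60,-150,150,0,45],[-60,-200,150,0,45],[-60,-250,150,0,45],[-60,-290,150,0,45]]'
python3 - <<'E'
from info import *
stt()
T=cam('top'); save(T,'pics/t27.png',(130,110,290,230),5); save(T,'pics/t27b.png',(270,150,350,230),9)
S=cam('side'); save(S,'pics/s27.png',(165,175,285,265),6.5)
E
```

```text
time: 52.4
tool_pos: [0.4818, -0.1824, 0.2054]
tcp_rot: [-1.156, 1.287, -1.288]
wrist_force: [-0.3, -0.2, -0.3]
width: 0.524
t 52.4 tcp [ 481.8 -182.4  205.4] jaw yaw -6.1 ydir [ 0. -0. -1.] w 44.7 F [-0.3 -0.2 -0.3] q6 -0.3
```

View pics/t27.png

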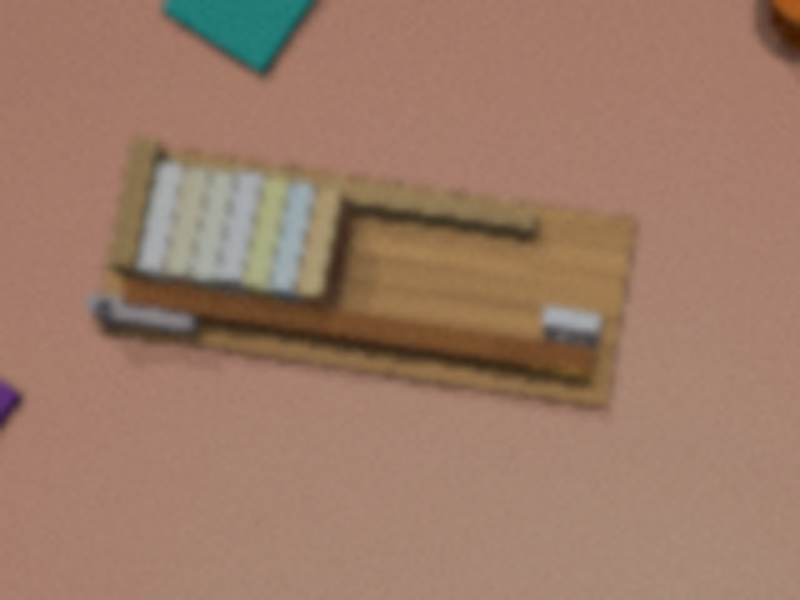

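View pics/s27.png

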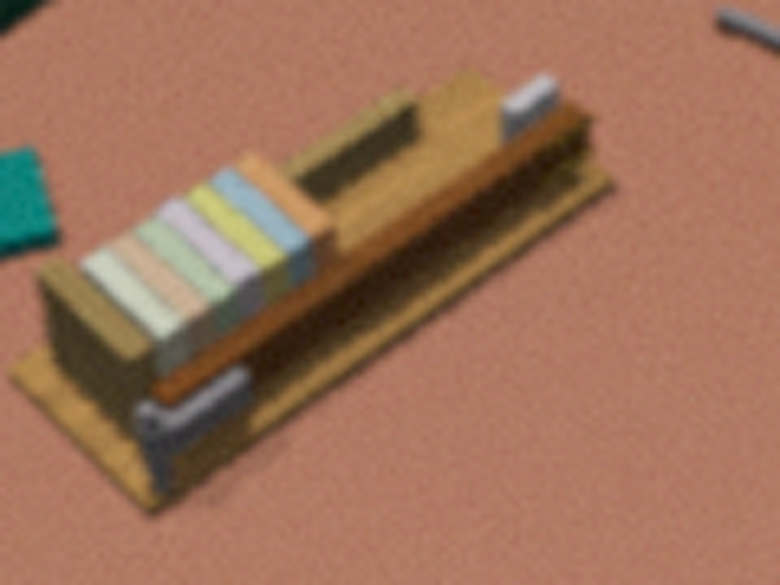

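View pics/t27b.png

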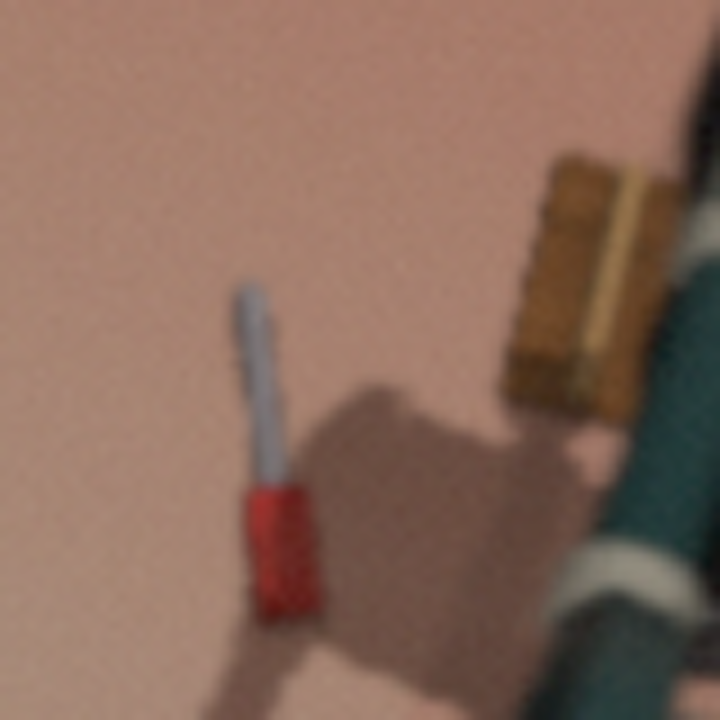

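Run:
```python
from h import *
S=cam('side'); save(S,'pics/s28.png',(265,165,315,200),15)
```

```text
(no output)
```

View pics/s28.png

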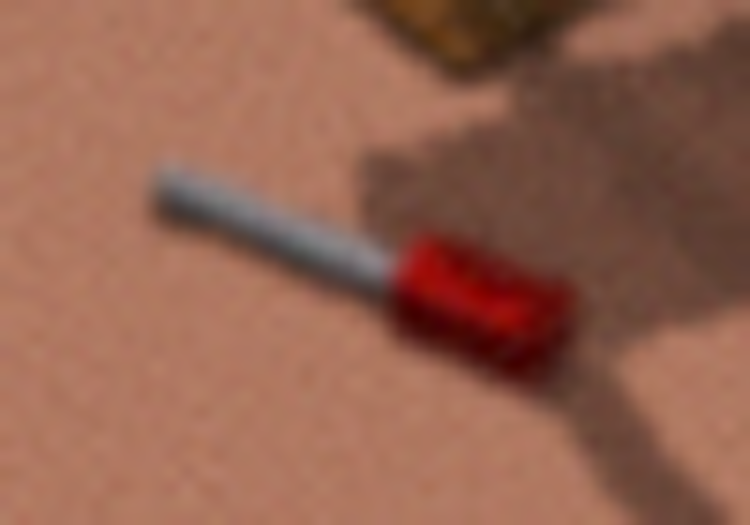

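```bash
cat > pinfit.py <<'E'
from info import *
from scipy.optimize import least_squares
import itertools
def mask(c,box):
    p=c['pixels'].astype(int); m=(p[...,0]>70)&(p[...,0]>2.2*p[...,1])&(p[...,0]>2.0*p[...,2])
    k=np.zeros_like(m); x0,y0,x1,y1=box; k[y0:y1,x0:x1]=1; m&=k.astype(bool)
    v,u=np.nonzero(m); return np.array([u.mean(),v.mean()]),m.sum()
def fitpin(T,S,bt,bs,tipT,tipS,z=.01,w=1):
    cT,nT=mask(T,bt); cS,nS=mask(S,bs); print('mask',cT,nT,cS,nS)
    box=np.array(list(itertools.product((-20,20),(-10,10),(-10,10))))/1000.
    def hullc(c,P):
        h=cv2.convexHull(proj(c,P).astype(np.float32)); m=cv2.moments(h); return np.array([m['m10'],m['m01']])/m['m00']
    def tf(p,X): 
        a=p[2]; return np.c_[p[0]+X[:,0]*np.cos(a)-X[:,1]*np.sin(a),p[1]+X[:,0]*np.sin(a)+X[:,1]*np.cos(a),X[:,2]+z]
    def r(p):
        B=tf(p,box); t=tf(p,np.array([[.083,0,0]]))
        return np.concatenate([hullc(T,B)-cT,hullc(S,B)-cS]+([w*(proj(T,t)[0]-tipT)] if tipT is not None else [])+([w*(proj(S,t)[0]-tipS)] if tipS is not None else []))
    s=least_squares(r,[.48,-.09,.1]); print('pin',s.x[:2].round(4),np.degrees(s.x[2]).round(2),'res',s.fun.round(1)); return s.x
E
python3 - <<'E'
from pinfit import *
T=cam('top');S=cam('side')
fitpin(T,S,(290,195,315,225),(285,175,310,200),np.array([250,286])/9+(270,150),np.array([165,192])/15+(265,165))
E
```

```text
mask [300.94117647 211.09411765] 85 [296.56410256 184.93589744] 78
pin [ 0.4812 -0.0914] 7.11 res [-0.1  0.4  0.2  0.2 -0.5  0.3 -0.3 -1.6]
```

```bash
python3 -m jog '[[0,15,0,-8,45],[0,30,0,-17,45],[-1,45,0,-27,45],[-1,60,0,-37,45],[-2,75,0,-47,45],[-2,87,0,-57,45],[-2,89.5,0,-67,45],[-2,89.5,0,-74,45],[-2,89.5,-20,-77,45],[-2,89.5,-60,-77,45]]'; python3 -m jog '[[0,0,-30,0,45],[0,0,-55,0,45],[0,0,-70,0,45],[0,0,-70,0,45],[0,0,-70,0,45],[0,0,-70,0,45],[0,0,-70,0,45],[0,0,-70,0,45],[0,0,-70,0,45],[0,0,-70,0,45]]';  python3 - <<'E'
from pinfit import *
stt()
S=cam('side'); save(S,'pics/s29.png',(245,135,335,205),8)
mask(S,(285,175,310,200))
E
```

```text
time: 53.9
tool_pos: [0.4824, -0.09, 0.1467]
tcp_rot: [-0.127, 2.154, -2.157]
wrist_force: [0.1, -0.0, -0.1]
width: 0.524
time: 55.15
tool_pos: [0.4807, -0.0913, 0.0753]
tcp_rot: [-0.13, 2.159, -2.159]
wrist_force: [0.4, 0.2, 0.3]
width: 0.533
t 55.15 tcp [480.7 -91.3  75.3] jaw yaw -83.1 ydir [ 0. -0. -1.] w 45.5 F [0.4 0.2 0.3] q6 1.21
```

View pics/s29.png

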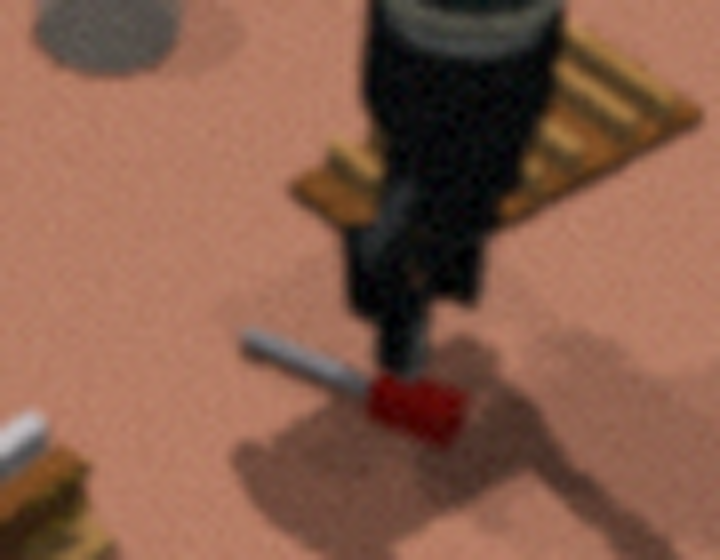

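```bash
python3 -m jog '[[0,0,-15,0,45],[0,0,-30,0,45],[0,0,-42,0,45],[0,0,-49,0,45],[0,0,-49,0,45],[0,0,-49,0,25],[0,0,-49,0,15],[0,0,-49,0,15],[0,0,-49,0,15],[0,0,-49,0,15]]' 60; python3 -m jog '[[0,0,10,0,15],[0,0,25,0,15],[0,0,40,0,15],[0,0,60,0,15],[0,0,60,0,15],[0,0,60,0,15],[0,0,60,0,15],[0,0,60,0,15],[0,0,60,0,15],[0,0,60,0,15]]';  python3 - <<'E'
from pinfit import *
stt()
S=cam('side'); save(S,'pics/s30.png',(245,125,335,195),8)
T=cam('top'); save(T,'pics/t30.png',(270,150,350,230),7)
E
```

```text
time: 56.45
tool_pos: [0.4814, -0.0914, 0.027]
tcp_rot: [-0.129, 2.158, -2.159]
wrist_force: [-0.4, -0.8, 6.2]
width: 0.216
time: 57.7
tool_pos: [0.4805, -0.0912, 0.086]
tcp_rot: [-0.131, 2.159, -2.159]
wrist_force: [-0.7, -0.4, -1.5]
width: 0.219
t 57.7 tcp [480.5 -91.2  86. ] jaw yaw -83.1 ydir [-0.  0. -1.] w 18.7 F [-0.7 -0.4 -1.5] q6 1.21
```

View pics/s30.png

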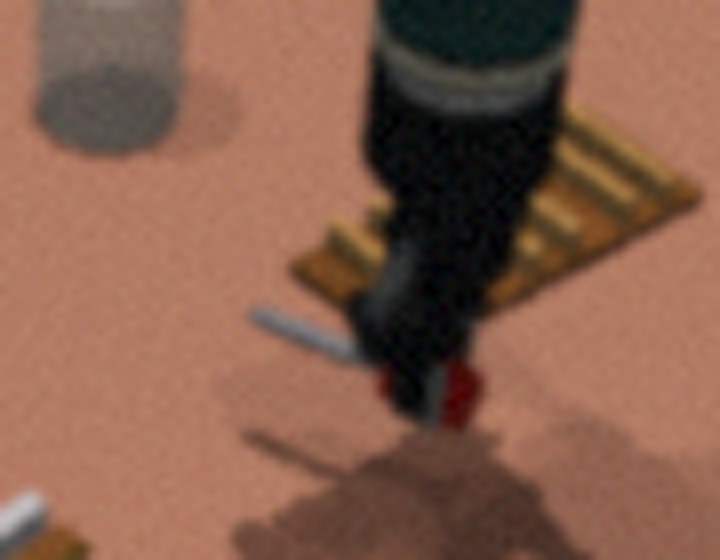

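View pics/t30.png

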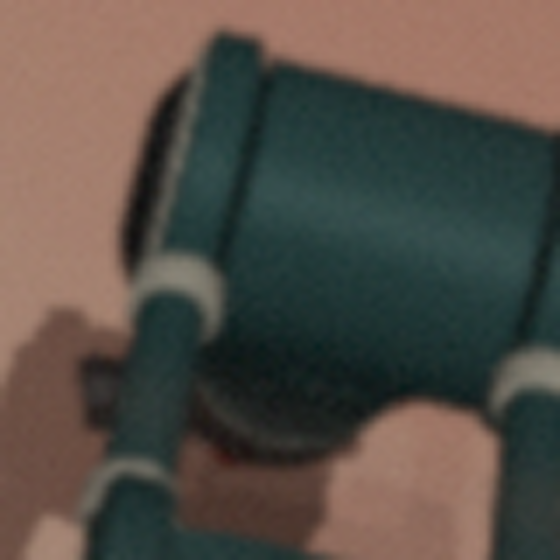

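Run:
```python
from info import *
T=cam('top');S=cam('side'); save(T,'pics/t31.png',(220,160,270,200),14); save(S,'pics/s31.png',(235,180,265,205),24)
a=np.radians(6.9); h=np.array([.4808,-.0914,.0695])
d=np.array([np.cos(a),np.sin(a),0]); print('tip pred',((proj(S,[h+.085*d,h+.02*d])-(245,125))*8).round())
```

```text
tip pred [[249. 306.]
 [384. 362.]]
```

View pics/t31.png

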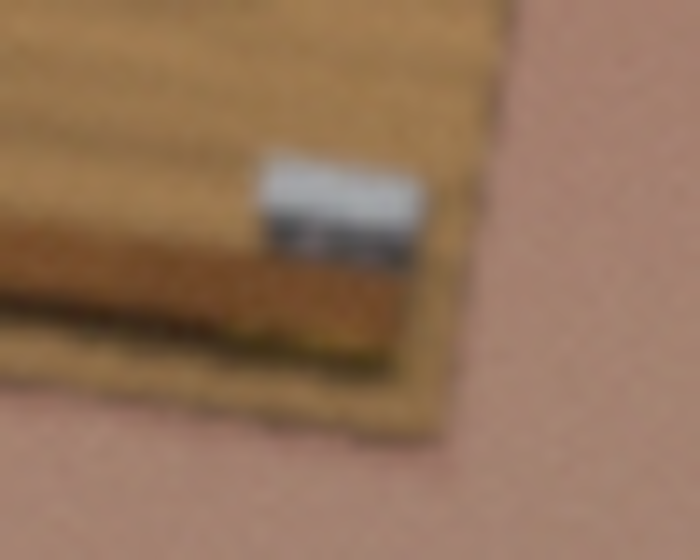

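View pics/s31.png

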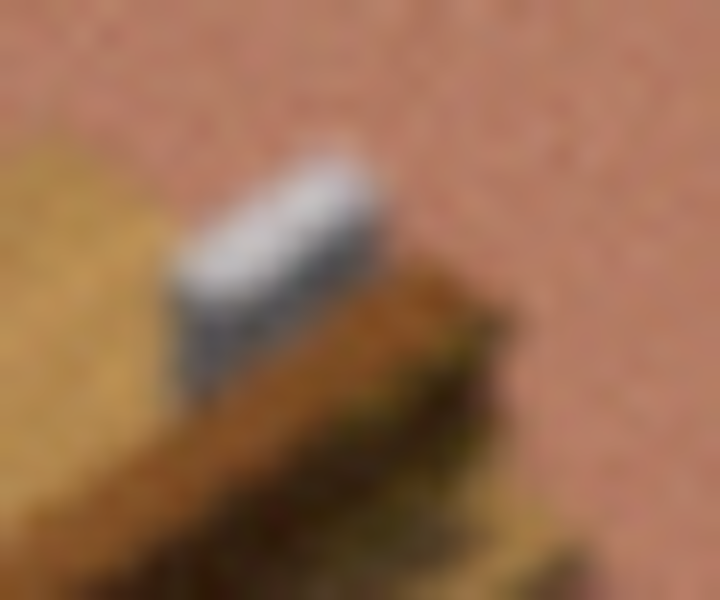

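Run:
```python
from info import *
from fit import fit
T=cam('top');S=cam('side'); print(T['cx'],T['cy'],S['cx'],S['cy'])
t=lambda u,v:np.array([u+.5,v+.5])/14+(220-.5,160-.5)
t6=lambda u,v:np.array([u+.5,v+.5])/6+(135-.5,130-.5)
obs=[(T,(-55,-140,10),t(441,440)),(T,(55,-140,10),t6(733,142)),
(T,(-14,-100,60),t(262,150)),(T,(-14,-130,60),t(426,178)),(T,(-24,-130,60),t(420,222)),(T,(-24,-100,60),t(264,212)),
(T,(-32,-130,55),t(412,268)),(T,(-46,-130,55),t(400,330)),(T,(32,-86,40),t6(608,160)),(T,(39,118,78),t6(165,60))]
for ob in (obs[:9],):
    p=fit(ob,[.6,.18,-.1])
    print('hole outer',r2w([(-46,-115)],p),'axis yaw',np.degrees(p[2]))
    for b in (0,):
        print('old',r2w([(-46,-115)]))
np.save('rk2.npy',p)
# side check with pin-like bias
s6=lambda u,v:np.array([u+.5,v+.5])/6+(160-.5,180-.5)
from fit import W
for X,uv in [((-24,-130,60),s6(545,47)),((-24,-100,60),s6(497,77)),((-55,-140,10),s6(597,138)),((55,-140,10),s6(462,37)),((-55,150,10),s6(170,443))]:
    print((proj(S,W(p,[X]))[0]-uv).round(2))
```

```text
255.18116442737167 184.30569598314207 258.2569942706948 187.38717853503374
[ 0.6051  0.1797 -0.1061] deg -6.08
[[0.4, -0.2], [-0.2, -0.5], [0.4, 0.4], [-0.2, -0.1], [-0.3, 0.3], [-0.2, -0.4], [-0.1, 0.3], [0.1, 0.9], [0.2, -0.8]]
hole outer [[547.19073609  70.21203312]] axis yaw -6.076924995789294
old [[544.24427539  71.02254353]]
[ 0.09 -0.64]
[ 1.36 -0.9 ]
[ 0.26 -1.86]
[-0.18 -1.84]
[ 1.05 -0.36]
```

```bash
python3 -m jog '[[-10,15,0,0,15],[-22,35,0,-2,15],[-34,60,0,-5,15],[-38,85,0,-8,15],[-38,110,0,-11,15],[-38,135,0,-13,15],[-38,155,0,-13,15],[-38,168,-10,-13,15],[-38,172,-20,-13,15],[-38,172,-29,-13,15]]' 70; python3 -m jog '[[0,0,0,0,15],[0,0,0,0,15],[0,0,0,0,15],[0,0,0,0,15],[0,0,0,0,15],[0,0,0,0,15],[0,0,0,0,15],[0,0,0,0,15],[0,0,0,0,15],[0,0,0,0,15]]'
python3 - <<'E'
from info import *
s=stt()
S=cam('side'); save(S,'pics/s32.png',(215,165,295,225),10)
T=cam('top'); save(T,'pics/t32.png',(200,150,280,220),9)
p=np.load('rk2.npy'); print(w2r(s['tool_pos'],p))
a=np.radians(-6.1);d=np.array([np.cos(a),np.sin(a),0]); h=s['tool_pos']-[0,0,.017]
print('tip',((proj(S,[h+.085*d])-(215,165))*10).round(),'hole',((proj(S,[np.r_[r2w([(-46,-115)],p)[0]/1000,.04]])-(215,165))*10).round())
E
```

```text
time: 59.35
tool_pos: [0.4419, 0.0807, 0.0561]
tcp_rot: [-0.113, -2.166, 2.167]
wrist_force: [-0.1, -0.5, -1.1]
width: 0.216
time: 60.6
tool_pos: [0.4427, 0.0808, 0.0573]
tcp_rot: [-0.115, -2.167, 2.167]
wrist_force: [-0.8, -0.4, -1.6]
width: 0.214
t 60.6 tcp [442.7  80.8  57.3] jaw yaw -96.1 ydir [-0.  0. -1.] w 18.3 F [-0.8 -0.4 -1.6] q6 1.8
[[-151.04295282 -115.55585027]]
tip [[416. 351.]] hole [[370. 320.]]
```

View pics/s32.png

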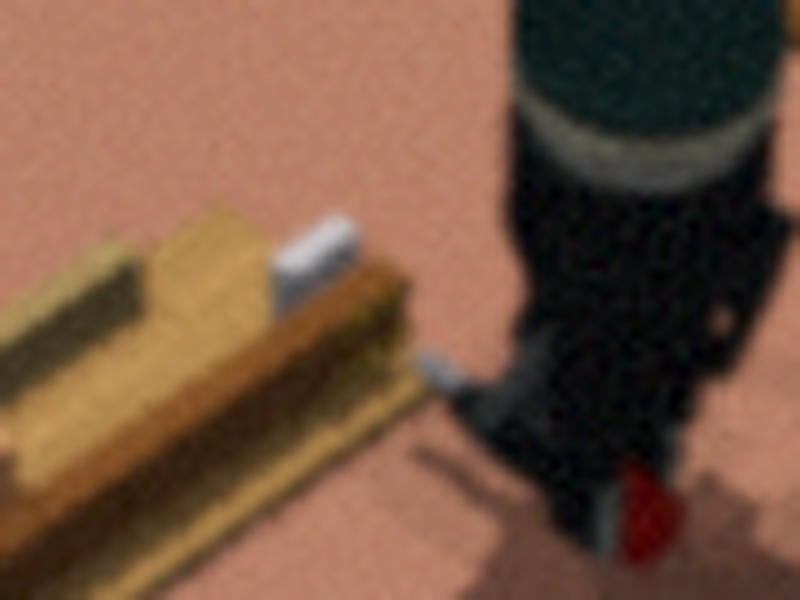

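View pics/t32.png

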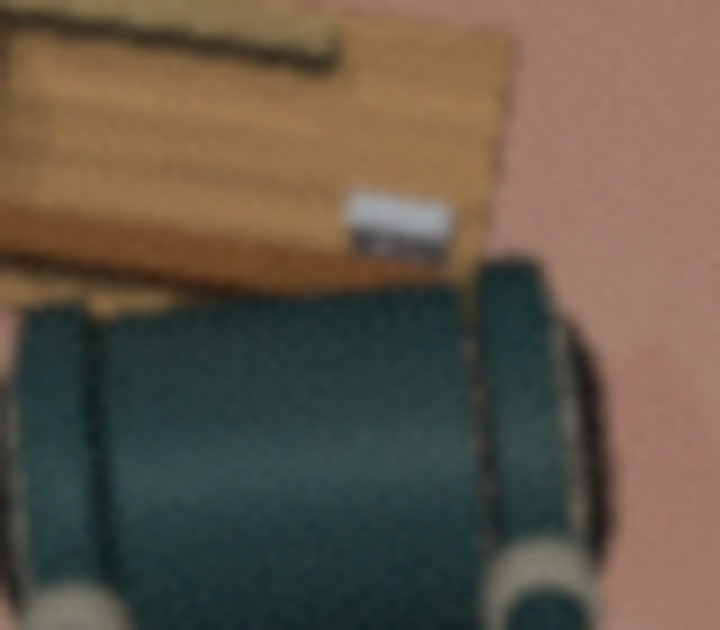

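```bash
python3 -m jog '[[4,-0.4,0,0,15],[8,-0.9,0,0,15],[12,-1.3,0,0,15],[16,-1.7,0,0,15],[20,-2.1,0,0,15],[23,-2.4,0,0,15],[26,-2.8,0,0,15],[29,-3.1,0,0,15],[32,-3.4,0,0,15],[32,-3.4,0,0,15]]'
python3 - <<'E'
from info import *
s=stt()
S=cam('side'); save(S,'pics/s33.png',(215,165,295,225),10)
p=np.load('rk2.npy'); print(w2r(s['tool_pos'],p))
E
```

```text
time: 61.95
tool_pos: [0.4751, 0.0774, 0.0573]
tcp_rot: [-0.116, -2.167, 2.167]
wrist_force: [0.6, 1.3, -0.9]
width: 0.207
t 61.95 tcp [475.1  77.4  57.3] jaw yaw -96.1 ydir [ 0.  0. -1.] w 17.7 F [ 0.6  1.3 -0.9] q6 1.79
[[-118.49330377 -115.46339315]]
```

View pics/s33.png

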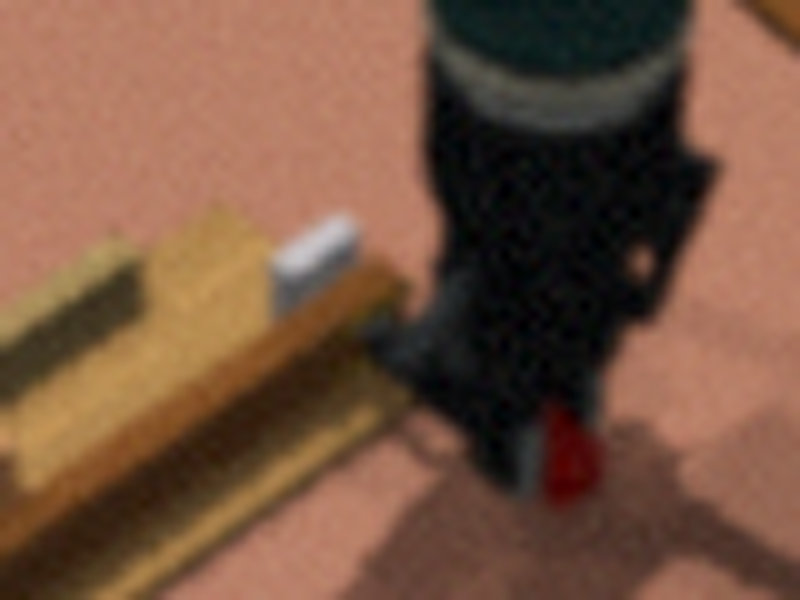

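```bash
python3 -m jog '[[3,-0.3,0,0,15],[6,-0.6,0,0,15],[9,-1,0,0,15],[12,-1.3,0,0,15],[15,-1.6,0,0,15],[18,-1.9,0,0,15],[21,-2.2,0,0,15],[24,-2.5,0,0,15],[24,-2.5,0,0,15],[24,-2.5,0,0,15]]'
python3 - <<'E'
from info import *
s=stt()
p=np.load('rk2.npy'); print(w2r(s['tool_pos'],p))
E
```

```text
time: 63.25
tool_pos: [0.499, 0.0748, 0.0574]
tcp_rot: [-0.116, -2.167, 2.167]
wrist_force: [0.3, 1.5, -0.8]
width: 0.211
t 63.25 tcp [499.   74.8  57.4] jaw yaw -96.1 ydir [ 0.  0. -1.] w 18.0 F [ 0.3  1.5 -0.8] q6 1.78
[[ -94.38218749 -115.49637157]]
```

```bash
python3 -m jog '[[4,-0.4,0,0,15],[8,-0.8,0,0,15],[12,-1.3,0,0,15],[15,-1.6,0,0,15],[18,-1.9,0,0,15],[20,-2.1,0,0,15],[22,-2.3,0,0,15],[24,-2.5,0,0,15],[26,-2.7,0,0,15],[26,-2.7,0,0,15]]'
python3 - <<'E'
from info import *
s=stt()
p=np.load('rk2.npy'); print(w2r(s['tool_pos'],p))
S=cam('side'); save(S,'pics/s34.png',(215,165,295,225),10)
T=cam('top'); save(T,'pics/t34.png',(200,150,280,220),9)
E
```

```text
time: 64.5
tool_pos: [0.525, 0.0721, 0.0574]
tcp_rot: [-0.116, -2.167, 2.167]
wrist_force: [0.6, 2.0, -1.0]
width: 0.216
t 64.5 tcp [525.   72.1  57.4] jaw yaw -96.1 ydir [ 0. -0. -1.] w 18.4 F [ 0.6  2.  -1. ] q6 1.77
[[ -68.22559769 -115.45102181]]
```

View pics/s34.png

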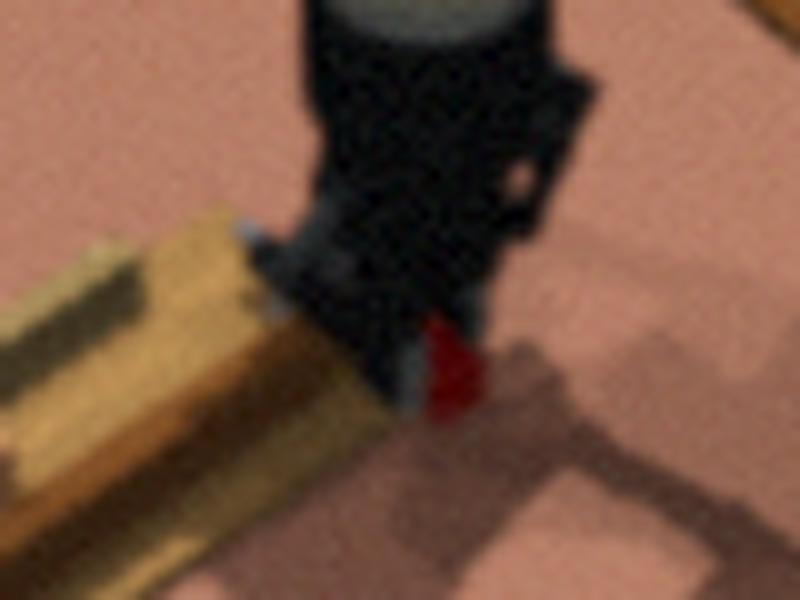

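View pics/t34.png

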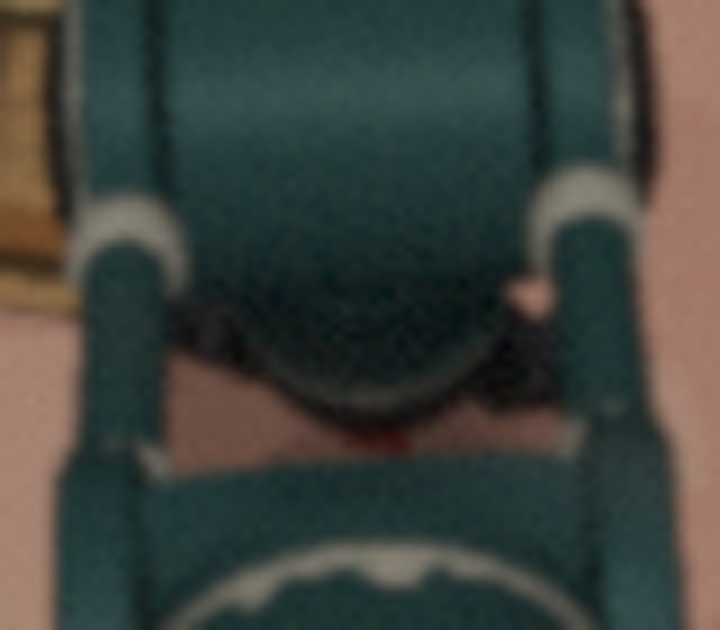

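```bash
python3 -m jog '[[1,-0.1,0,0,15],[2,-0.2,0,0,15],[3,-0.3,0,0,15],[3,-0.3,0,0,15],[3,-0.3,0,0,15],[3,-0.3,0,0,15],[3,-0.3,0,0,15],[3,-0.3,0,0,15],[3,-0.3,0,0,15],[3,-0.3,0,0,15]]'
python3 - <<'E'
from info import *
s=stt()
E
```

```text
time: 65.85
tool_pos: [0.5256, 0.072, 0.0569]
tcp_rot: [-0.11, -2.165, 2.165]
wrist_force: [-6.9, 3.1, 4.3]
width: 0.212
t 65.85 tcp [525.6  72.   56.9] jaw yaw -96.1 ydir [-0.  0. -1.] w 18.1 F [-6.9  3.1  4.3] q6 1.77
```

```bash
python3 -m jog '[[-2,0.2,0,0,15],[-2,0.2,0,0,15],[-2,0.2,0,0,22],[-2,0.2,0,0,26],[-2,0.2,0,0,32],[-2,0.2,0,0,40],[-2,0.2,0,0,45],[-2,0.2,15,0,45],[-2,0.2,40,0,45],[-2,0.2,80,0,45]]'; python3 -m jog '[[-20,-10,40,0,45],[-40,-50,60,0,45],[-50,-100,80,0,45],[-60,-150,80,0,45],[-60,-200,80,0,45],[-60,-250,80,0,45],[-60,-280,80,0,45],[-60,-280,80,0,45],[-60,-280,80,0,45],[-60,-280,80,0,45]]';python3 - <<'E'
from info import *
s=stt()
S=cam('side'); save(S,'pics/s35.png',(155,165,275,255),6.5)
T=cam('top'); save(T,'pics/t35.png',(145,130,265,220),6.5); save(S,'pics/s36.png'); save(T,'pics/t36.png',(140,120,270,200),6)
E
```

```text
time: 67.1
tool_pos: [0.5246, 0.072, 0.1377]
tcp_rot: [-0.112, -2.165, 2.166]
wrist_force: [-0.4, -0.7, 0.5]
width: 0.525
time: 68.35
tool_pos: [0.4657, -0.2068, 0.2175]
tcp_rot: [-0.114, -2.168, 2.167]
wrist_force: [-0.0, -0.2, -0.5]
width: 0.524
t 68.35 tcp [ 465.7 -206.8  217.5] jaw yaw -96.0 ydir [ 0.  0. -1.] w 44.8 F [-0.  -0.2 -0.5] q6 1.21
```

View pics/s35.png

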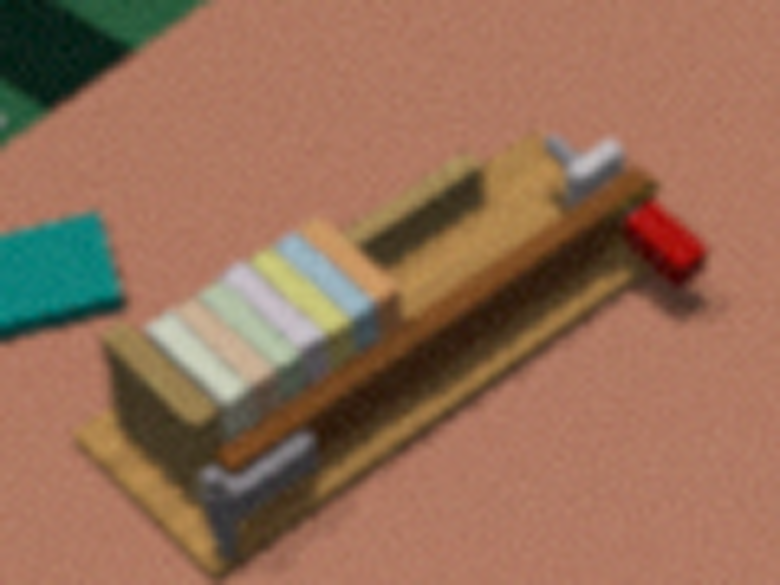

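View pics/t35.png

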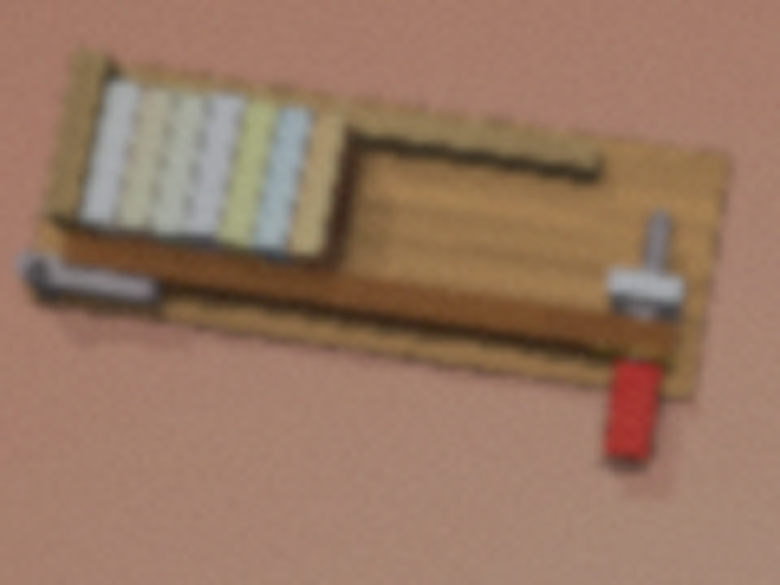

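View pics/s36.png

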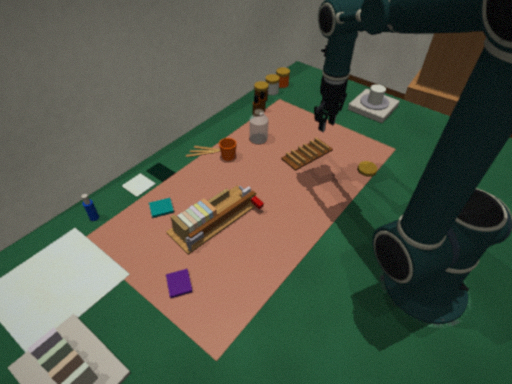

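Run:
```python
from info import *
T=cam('top'); save(T,'pics/t37.png',(145,130,205,175),12)
S=cam('side'); save(S,'pics/s37.png',(165,190,225,235),12)
```

```text
(no output)
```

View pics/t37.png

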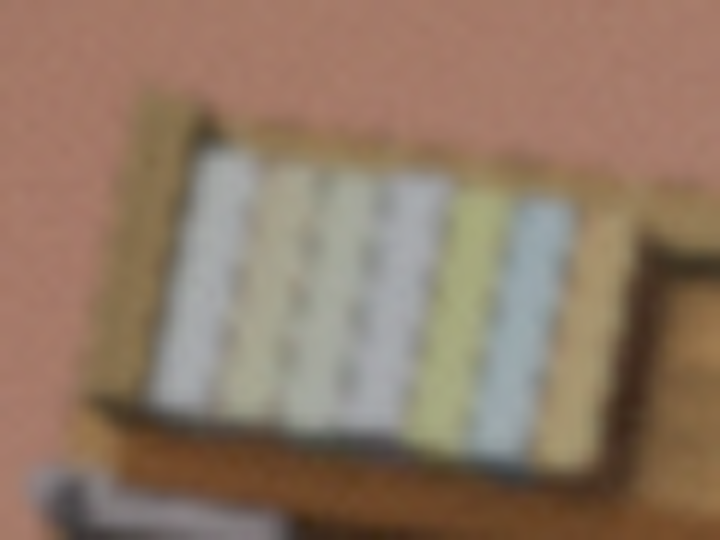

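View pics/s37.png

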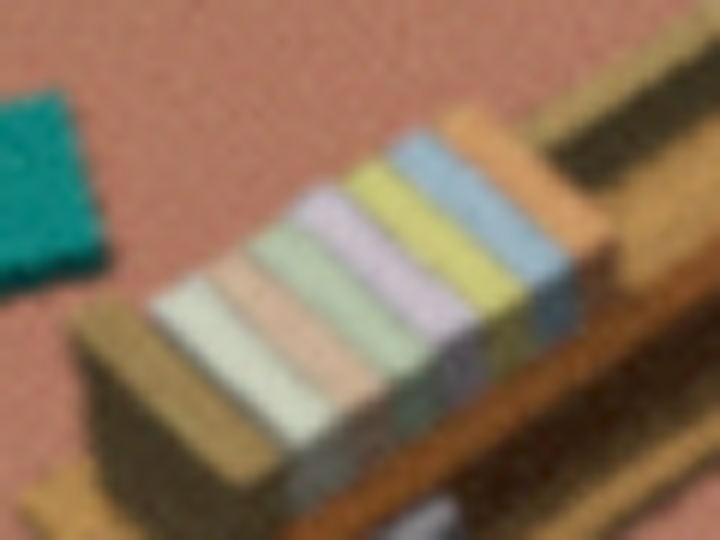

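Run:
```python
from info import *
p=np.load('rk2.npy');T=cam('top')
g=lambda l:[(np.array(a)+.5)/12+(144.5,129.5) for a in l]
print('row top corners',w2r(back(T,g([(199,148),(150,412),(642,207),(600,470)]),.08),p).round(1))
print('backstop inner top',w2r(back(T,g([(208,105),(142,420)]),.078),p).round(1))
print('pin handle/tip',w2r(back(T,[(np.array(a)+.5)/6.5+(144.5,129.5) for a in [(658,212)]],.04),p).round(1))
print('handle top',w2r(back(T,[(np.array(a)+.5)/6.5+(144.5,129.5) for a in [(636,360)]],.05),p).round(1))
```

```text
row top corners [[ 32.2 114.7]
 [-28.8 115.3]
 [ 32.   15.3]
 [-28.6  15.3]]
backstop inner top [[ 42.8 114.9]
 [-30.4 117.2]]
pin handle/tip [[  16.7 -114.9]]
handle top [[ -49.6 -114.8]]
```

```bash
python3 -c "
from workcell import bot
print(bot.finish_job(), bot.read_state()['time'])"
```

```text
the job is handed in; nothing more can be done
the job is handed in; nothing more can be done
```

I moved all three stand tablets (yellow, blue and orange) into the rack behind the four leaning ones and pushed the row against the backstop. Then I swung the gate shut and pushed the lock pin home through the gate and lug. The job was handed in after about 68 s, and it reported no verdict.

**Row:** The first pushes left a gap of about 3 mm at the backstop, because the wider part of the gripper seemed to touch the tablets near the top. I pushed again higher up to fix this. My last top picture shows:
- all seven tablets upright and square
- the row about 99.5 mm long, against 98 mm if perfectly tight
- the front face about 1 mm from the backstop
- the rear tablet at about y 22 to 24 mm, against the limit of 21 mm

Its margin is slim, because the pictures are only good to about 2 mm. They also showed the row about 2 mm towards the fence from the lane middle, which is within the 6 mm allowed.

**Gate and pin:** The gate reached its stop at 17 N. The pin went in without resistance until its handle met the gate at 7 N, with its tip at about rack x +17 mm and y −115 mm.

**Disagreement:** The two cameras disagreed by 1 to 2 pixels, so I used the top camera alone for the rack position when inserting the pin.

**Bystanders:** The jar, bottle and lid look unmoved in the last side picture; I did not measure them.

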